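# Start a scan batch at the packing bench

### The job

Get the scan station ready and send the batch in: turn the batch counter's reset knob back to its zero stop, plug the loose power plug fully into the socket block, and load every brown carton that is on the bench into the shuttle tray, all standing or lying on its floor, while the tray waits at the loading end. Only then push the tray along its centre line, without lifting it off its guide, until it is fully home against the end stop. Leave everything else on the bench where it is.

Things in the scene. Friction and masses are not known exactly. Their poses are not given: they have to be found in the camera images.
- carton1_mid (a point): Centre (half-way up) of a plain brown carton, 64 long (its own x) x 46 wide (y) x 72 high (z), 0.1 to 0.2 kg, closed, standing upright on the bench at the start. Grip it across the 46 side. Only three or four of the cartons are present; an absent one reads None.
- carton2_mid (a point): Centre (half-way up) of a plain brown carton, 64 long (its own x) x 46 wide (y) x 72 high (z), 0.1 to 0.2 kg, closed, standing upright on the bench at the start. Grip it across the 46 side. Only three or four of the cartons are present; an absent one reads None.
- carton3_mid (a point): Centre (half-way up) of a plain brown carton, 64 long (its own x) x 46 wide (y) x 72 high (z), 0.1 to 0.2 kg, closed, standing upright on the bench at the start. Grip it across the 46 side. Only three or four of the cartons are present; an absent one reads None.
- carton4_mid (a point): Centre (half-way up) of a plain brown carton, 64 long (its own x) x 46 wide (y) x 72 high (z), 0.1 to 0.2 kg, closed, standing upright on the bench at the start. Grip it across the 46 side. Only three or four of the cartons are present; an absent one reads None.
- plug_head (a point): Centre of the black head of a loose power plug standing upright, pin down, about 0.15 kg. Head 64 (its x) x 54 (y) x 40 high; this point is 38 above the plug's foot, 20 above the head's underside. Below, a grey rectangular pin 54 (x) x 44 (y), 18 long, its last 6 stepped in to 50 x 40. Fits the socket either way round. Grip the head's upper half across the 54 side.
- socket: Fixed white socket block, 100 (its x) x 90 (y) x 35 high; origin at the centre of its underside, on the bench. In the middle of its top is one rectangular hole 57 (x) x 47 (y), 22 deep. With the plug fully in, the head's underside rests on the block's top, and the head's centre is then 55 above the bench.
- reset_knob (a joint): Angle (rad) of the batch counter's reset knob: 0 at its zero stop, grows clockwise seen from above, to 2.9. It starts somewhere between 1.2 and 2.6; turn it anticlockwise to the stop. It stays where it is left; about 0.04 N m turns it.
- reset_knob_grip (a point): Middle of the reset knob's bar grip, on the knob's upright axis, 82 above the bench. The black bar is 49 long (this point's x) x 14 thick (this point's y) and stands from 57 to 89 above the bench, on top of the counter, a fixed white box 90 x 90 x 45 high. The axes turn with the knob; pinch the bar across its 14 thickness.
- station: Fixed scan station: grey deck 180 (its x) x 410 (y) x 20 thick; origin on the bench, on the centre line. A guide bar 16 wide, top 32 above the bench, runs along the centre line, the y axis; the tray travels to +y, to a steel stop at y = 169. Notched side guides, 55 high, flank the track from y = 0 to 159, 4 clear of the tray. A scan head, 122 to 152 high, overhangs y = 160 to 210.
- tray: Open plywood tray, loose, 0.8 kg, outside 156 (its x) x 168 (y), inside 146 x 158; origin on its centre line at the underside of its skids, 20 above the bench; inner floor 21 and wall tops 46 above it. It travels along its y: starts at y = -100 to -70 in the station's frame (loading end), fully home at +85. Four cartons fit upright two by two, long sides along y.
- tray_push (a point): Centre of the outer face of the smooth upright aluminium push plate (50 wide, 8 thick, 36 to 100 above the bench; this point is 68 up, at tray x = 0, y = -92) at the tray's rear end. Pushed over 20 off the centre line the tray skews on its short guide shoes and a front corner catches in the notches: back off and push again on the line, where 2 to 6 N moves it.
- tape_roll: Bystander, to be left where it is: roll of orange packing tape lying flat, 100 across, 48 high; origin at the centre of its underside.
- cutter: Bystander, to be left where it is: grey box cutter lying flat, about 150 long, 18 high; origin at the centre of its underside.
- scan_gun: Bystander, to be left where it is: black and grey hand-held barcode scanner lying down, about 175 long, 50 high; origin at the centre of its underside.
- gift_a: Bystander, to be left where it is: green gift box 70 x 70 x 60 high behind the station; origin at the centre of its underside.
- gift_b: Bystander, to be left where it is: a second green gift box 70 x 70 x 60 high behind the station; origin at the centre of its underside.
- spray: Bystander, to be left where it is: closed white-capped bottle, 60 across, 150 high; origin at the centre of its underside.
Mind the look-alikes: they are no part of the job. There is more than one size of the part that bears plug_head; the job needs the smallest. What is shaped like the part that bears carton4_mid but yellow is not meant.

How it is judged:
On the way, in this order (a step that is already met when the one before it is completed fails the run):
1. counter at zero, plug fully in, every carton in the tray, and the tray still at the loading end (value of joint reset_knob below 0.1 rad and horizontal distance between plug_head and socket below 0.006 m and z of plug_head in the frame of socket below 0.06 m and angle between plug_head's own z axis and vertical below 0.08 rad and x of carton1_mid in the frame of tray between -0.071 and 0.071 m and y of carton1_mid in the frame of tray between -0.077 and 0.077 m and z of carton1_mid in the frame of tray between 0.03 and 0.066 m and x of carton2_mid in the frame of tray between -0.071 and 0.071 m and y of carton2_mid in the frame of tray between -0.077 and 0.077 m and z of carton2_mid in the frame of tray between 0.03 and 0.066 m and x of carton3_mid in the frame of tray between -0.071 and 0.071 m and y of carton3_mid in the frame of tray between -0.077 and 0.077 m and z of carton3_mid in the frame of tray between 0.03 and 0.066 m and x of carton4_mid in the frame of tray between -0.071 and 0.071 m and y of carton4_mid in the frame of tray between -0.077 and 0.077 m and z of carton4_mid in the frame of tray between 0.03 and 0.066 m and y of tray in the frame of station below -0.04 m), for 0.2 s.
2. the tray with every carton is fully home against the end stop (y of tray in the frame of station above 0.079 m and z of tray in the frame of station below 0.026 m and x of carton1_mid in the frame of tray between -0.071 and 0.071 m and y of carton1_mid in the frame of tray between -0.077 and 0.077 m and z of carton1_mid in the frame of tray between 0.03 and 0.066 m and x of carton2_mid in the frame of tray between -0.071 and 0.071 m and y of carton2_mid in the frame of tray between -0.077 and 0.077 m and z of carton2_mid in the frame of tray between 0.03 and 0.066 m and x of carton3_mid in the frame of tray between -0.071 and 0.071 m and y of carton3_mid in the frame of tray between -0.077 and 0.077 m and z of carton3_mid in the frame of tray between 0.03 and 0.066 m and x of carton4_mid in the frame of tray between -0.071 and 0.071 m and y of carton4_mid in the frame of tray between -0.077 and 0.077 m and z of carton4_mid in the frame of tray between 0.03 and 0.066 m), for 0.2 s.
At the end, for the whole second after the job is handed in: Knob within 0.10 rad of zero; plug upright in the socket, within 6 mm of centre and 5 mm of fully down; every carton rests inside the tray; tray at rest on its guide within 6 mm of home. All was ready while the tray was still at the loading end (y below -40 mm in the station frame) (all of step 2 and value of joint reset_knob below 0.1 rad and horizontal distance between plug_head and socket below 0.006 m and z of plug_head in the frame of socket below 0.06 m and angle between plug_head's own z axis and vertical below 0.08 rad and linear speed of tray below 0.02 m/s); the robot touches nothing.
It fails at once if the tray is lifted more than 12 mm off the deck (z of tray in the frame of station above 0.032 m).
It fails at once if a bystander (tape roll, cutter, barcode scanner, gift boxes, bottle) is moved more than 40 mm (distance of any of tape_roll, cutter, scan_gun, gift_a, gift_b, spray from where it was at the start of the episode above 0.04 m).
Of carton1, carton2, carton3, carton4 only 3 to 4 are there at a start; the rules pass over those that are not, and their reading is None.
At some moment in a run one of carton1, carton2, carton3, carton4 may be knocked a few centimetres aside while the robot is not near it.
Once in a run the grip may slacken for a moment while it holds something.
It also fails if it takes over 200 s, if anything falls off the work surface, if the arm or the gripper's body presses on something with over 40 N, if the wrist force passes 120 N, or if a joint passes its speed limit or range.

### The arm

A 7-joint arm with a two-finger parallel gripper is mounted at the origin on the work surface. World frame = base frame: x ahead of the robot, y to its left, z up, the work surface at z = 0. Lengths are in m, angles in rad, forces in N, time in s.
With the tool pointing down it reaches from about 0.4 to 0.85 m from the base axis. Payload 4.5 kg.
Tool frame: the origin (TCP) lies at the very end of the fingers, on their centre line; the grasp point (between the pads) lies 19 mm behind it; z points along the fingers, y is the line along which they close (so a half turn about z gives the same grasp; the last joint's range is limited). The gripper opens to 88 mm and grips with 3 to 60 N. Pads are 18 mm wide; open, the fingers measure 123 mm over their backs; the gripper's body (75 mm by 187 mm) begins 45 mm behind the grasp point.
Start: joints at [0.034, 0.689, -0.195, 1.565, 0.157, 0.902, -0.215], TCP at [0.625, 0, 0.204] pointing down, gripper open.
Joint ranges: [-3.01, 3.01], [-0.46, 2.08], [-1.47, 1.51], [0.13, 2.56], [-1, 4.14], [0.04, 2.09], [-2.66, 2.66]. Speed limits (rad/s): [2.57, 2.57, 3.14, 3.14, 3.14, 3.14, 3.14].

### API

Orientations are given as a unit quaternion [x, y, z, w].
In Python, from plant import r gives the robot as it stands. The module is installed in compiled form; this text tells all that it offers.
- The arm moves only by the tool step_arm, never from a script. Its argument "increments" is a list of rows, each a list of 2 entries, a list of its own where there are three numbers: the shift along the world's x, y, z in cm, then the turn, a rotation vector about the world's x, y, z in degrees. A call has exactly 10 rows; each row shifts and turns the commanded pose from where the row before left it; what a row does not reach is not made up. A row lasts 1/10 s, in which the tool goes at most 50 mm and 8.59 degrees, less where a joint would pass 70% of its speed; a pose out of reach is approached as far as the arm can. A call is refused whole if a number of a shift passes 5 or a number of a turn 8.59, either way. A call with a gripper value outside its range is refused whole. "fingers" is the opening, from 0 (shut) to 1 (fully open), set as the call begins (left out, the last holds). The fingers move at their own pace and stop on an object; "grip_force" is the grip in N (left out, the last holds). Time passes only in rows, so rows that do not move let the fingers close, or fill a call up. It gives the time, the measured TCP pose, the force, the opening and the grip force at its end, in the units of the state.
- r.get_state(): the state, without advancing time (a new reading comes with each control period).
- r.snapshot(name): name is "scene" or "side" or "wrist"; returns (picture, depth): 480x640x3 uint8, red, green, blue; 480x640 float32, m along the optical axis (not along the pixel's ray), 0 where there is no reading.
- r.calibration(name): a dict with "fov_y" (degrees; the focal length in pixels is half the picture's height over the tangent of half this angle, whatever the lens; pixels are square), "cx", "cy" (the principal point, pixels), "R" (3x3) and "t" (3): a world point X has camera coordinates R X + t. Camera axes: x right, y down, z forward; pixel columns grow to the right and rows downward; lengths in m; the calibration is good to about 2 mm. A picture is of the moment at which its call begins: read the wrist's pose just before it. calibration takes no time and is no camera call; for the wrist camera it gives the pose at the moment of the call.
- r.finish_job(): hands the job in; it is judged then, once.
The state is a dict: "clock": time; "q": joint angles; "qd": joint speeds; "joint_torque": joint torques, N m; "tool_pos": TCP position; "eef_rot": TCP orientation; "contact_force": force on the tool from outside, world axes, zero at the start; "moment": the same for the moment, N m; "opening": opening from 0.0 (shut) to 1.0 (fully open); "finger_force": force on a finger pad.
Only numpy, scipy, OpenCV 4.12 (cv2) and the standard library are available. Lean on these libraries where they do the work, as an engineer would, in place of code of your own. Each camera call takes 0.05 s, during which the arm holds its last target. There are 200 camera calls.

## Working session

There is one attempt and no reset: what is moved stays moved. The work goes in short steps, Python scripts to look and compute and a tool call to move; the robot and the scene stay as the last step left them, time stands still between calls to the robot, and variables do not carry over. Pictures are saved under pics/ and viewed, at most 14 in all, crops included, and the job is handed in when it is done.

Besides the shell and the picture viewer there is one more tool, called after ">>>" as name(argument=value, ...) on one line, values as JSON. step_arm: Moves the arm, as the interface text tells. Its arguments: {"type":"object","properties":{"increments":{"type":"array","items":{"type":"array"}},"fingers":{"type":"number"},"grip_force":{"type":"number"}},"required":["increments"]}

```bash
mkdir -p pics; cat > h.py <<'E'
import numpy as np, cv2
from plant import r
def snap(n,f):
    c=r.calibration(n); p,d=r.snapshot(n); cv2.imwrite('pics/%s.png'%f,p[:,:,::-1]); np.savez('pics/%s.npz'%f,p=p,d=d,**{k:np.array(c[k]) for k in c}); return p,d,c
def pts(d,c):
    f=240/np.tan(np.radians(float(c['fov_y']))/2); v,u=np.mgrid[0:480,0:640]
    P=np.stack([(u-c['cx'])/f*d,(v-c['cy'])/f*d,d],-1)
    return (P-np.array(c['t']))@np.array(c['R'])   # R^T (P-t)
E
python3 - <<'E'
from h import *
for n in ('scene','side'):
    p,d,c=snap(n,n+'0'); print(n,c)
print(r.get_state())
E
```

```text
scene {'fov_y': 54.5203696654831, 'cx': 321.909690548691, 'cy': 240.4910220097427, 'R': array([[ 0.473866  ,  0.8803056 , -0.022651  ],
       [ 0.51553114, -0.29817894, -0.80331623],
       [-0.71391782,  0.36898695, -0.59512181]]), 't': array([-0.26090357, -0.23136233,  1.810866  ])}
side {'fov_y': 46.52105396188759, 'cx': 313.4018922421453, 'cy': 236.5380565597821, 'R': array([[-0.92933107, -0.36923533,  0.00300603],
       [-0.19990128,  0.49625485, -0.84484945],
       [ 0.3104565 , -0.78574576, -0.53499567]]), 't': array([0.52436945, 0.16906843, 1.08565828])}
{'clock': 0.1, 'q': array([ 0.03383538,  0.68989639, -0.19454668,  1.56620118,  0.15729008,
        0.90252276, -0.21511051]), 'qd': array([-2.62195070e-04,  9.45258578e-05,  4.83695405e-04, -4.52214865e-03,
       -1.45169224e-03,  1.01172519e-03,  1.47064947e-03]), 'joint_torque': array([-3.08775299e-03, -5.28501892e+01, -1.27141513e+00, -1.53837240e+01,
       -5.25604945e-02,  1.96265515e-03,  5.71585565e-05]), 'tool_pos': array([ 6.24385833e-01, -5.27034543e-05,  2.02803640e-01]), 'eef_rot': array([ 7.07092394e-01,  7.07120695e-01, -6.11874810e-04, -5.43221038e-04]), 'contact_force': array([-0.1413211 , -0.59010113,  0.28845231]), 'moment': array([ 0.01253819,  0.01455364, -0.04905196]), 'finger_force': 0.0, 'opening': 1.0038209337023087}
```

View pics/scene0.png

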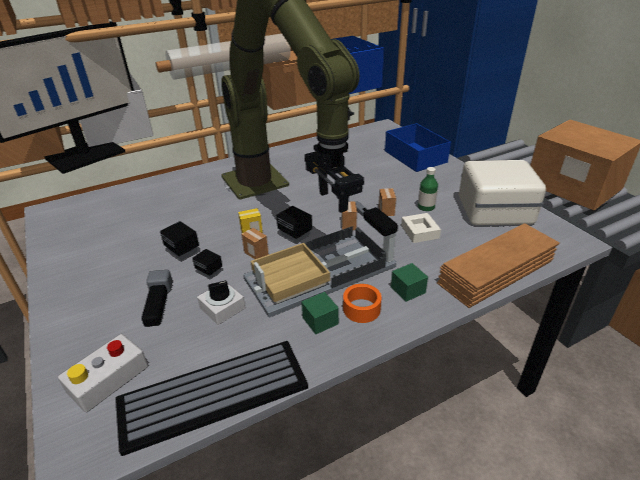

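View pics/side0.png

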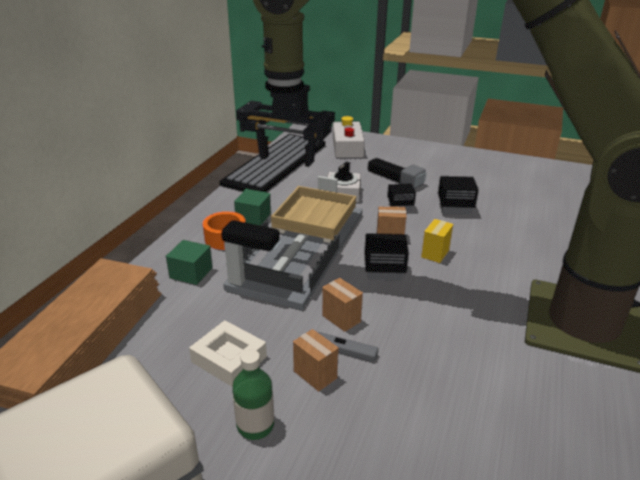

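The scene picture shows three brown cartons at (255,244), (349,215) and (387,202). The smallest plug is at (207,262), the knob at (219,295), the socket at (421,228) and the tray at (290,273). Next I measure them from depth.

```bash
cat >> h.py <<'E'
def rect(P,zlo,zhi,mask,minn=30,show=True,res=.002):
    """clusters of masked points within height band -> min area rects (xy)"""
    m=mask&(P[...,2]>zlo)&(P[...,2]<zhi)&(P[...,0]>.1)&(P[...,0]<1.1)&(abs(P[...,1])<.9)
    n,l=cv2.connectedComponents(m.astype('u1')); out=[]
    for i in range(1,n):
        q=P[l==i]
        if len(q)<minn: continue
        (cx,cy),(w,h),a=cv2.minAreaRect((q[:,:2]*1000).astype('f4'))
        if w<h: w,h,a=h,w,a-90
        vv,uu=np.nonzero(l==i)
        out.append((cx/1000,cy/1000,w,h,a,np.median(q[:,2]),len(q),uu.mean(),vv.mean()))
        if show: print('x %.4f y %.4f  %.0fx%.0f long-axis %.1f deg z %.3f n %d px %.0f,%.0f'%out[-1])
    return out
def hsv(p): return cv2.cvtColor(p,cv2.COLOR_RGB2HSV).astype(int)
E
python3 - <<'E'
from h import *
for n in ('scene0','side0'):
    z=np.load('pics/%s.npz'%n); p,d=z['p'],z['d']; P=pts(d,z); h=hsv(p); H,S,V=h[...,0],h[...,1],h[...,2]; ok=d>0
    print(n)
    br=ok&(H>5)&(H<18)&(S>70)
    print('carton tops'); rect(P,.06,.08,ok&(H>4)&(H<20)&(S>40))
    print('yellow'); rect(P,.06,.08,ok&(H>20)&(H<32)&(S>140))
    print('black tops'); rect(P,.03,.15,ok&(V<60))
    print('white'); rect(P,.028,.06,ok&(S<45)&(V>150))
    print('tray'); rect(P,.055,.075,ok&(H>12)&(H<28)&(S>40)&(S<160))
    print('green'); rect(P,.05,.07,ok&(H>60)&(H<95)&(S>80))
    print('orange'); rect(P,.04,.055,ok&(H<10)&(S>200))
    print('dark low'); rect(P,.006,.06,ok&(V<130)&(S<60),60)
E
```

```text
scene0
carton tops
x 0.4336 y 0.3139  74x47 long-axis -24.0 deg z 0.072 n 181 px 387,195
x 0.4426 y 0.1568  72x45 long-axis -25.4 deg z 0.072 n 133 px 350,209
x 0.8613 y 0.4053  351x125 long-axis -85.4 deg z 0.072 n 3578 px 498,256
x 0.4314 y -0.1685  66x49 long-axis 17.6 deg z 0.072 n 260 px 253,236
x 0.5546 y -0.0745  47x45 long-axis 1.1 deg z 0.066 n 51 px 299,247
x 0.5395 y -0.1937  59x14 long-axis -75.3 deg z 0.065 n 38 px 260,259
x 0.6760 y -0.2146  50x25 long-axis 33.1 deg z 0.066 n 43 px 273,291
yellow
x 0.3013 y -0.1350  60x21 long-axis 83.4 deg z 0.073 n 48 px 248,211
x 0.3301 y -0.1406  64x28 long-axis 78.0 deg z 0.071 n 134 px 250,217
x 0.7261 y -0.6811  38x20 long-axis -56.3 deg z 0.071 n 113 px 79,378
black tops
x 0.4061 y -0.0228  93x82 long-axis 17.7 deg z 0.076 n 803 px 294,221
x 0.6500 y 0.1219  113x43 long-axis 23.8 deg z 0.141 n 247 px 380,226
x 0.3111 y -0.3657  95x76 long-axis 19.9 deg z 0.077 n 862 px 179,238
x 0.5251 y 0.0407  164x16 long-axis -89.9 deg z 0.044 n 335 px 329,238
x 0.6658 y 0.0762  245x118 long-axis -47.6 deg z 0.046 n 679 px 363,259
x 0.4464 y 
[... 4745 characters left out ...]
7
x 0.5735 y -0.3168  97x48 long-axis 63.5 deg z 0.032 n 129 px 351,191
x 0.3167 y -0.3364  113x61 long-axis -18.0 deg z 0.036 n 550 px 457,203
x 0.6121 y -0.0332  413x182 long-axis -89.4 deg z 0.021 n 5388 px 289,267
x 0.4134 y 0.0085  112x57 long-axis -17.5 deg z 0.037 n 660 px 385,268
x 0.4037 y 0.2427  114x28 long-axis -0.0 deg z 0.017 n 671 px 353,347
x 0.6195 y 0.3302  43x10 long-axis 67.9 deg z 0.021 n 128 px 219,342
x 0.5355 y 0.3192  22x4 long-axis 75.8 deg z 0.019 n 72 px 263,351
x 0.6325 y 0.3765  36x3 long-axis -15.4 deg z 0.017 n 61 px 198,359
x 0.5765 y 0.3880  63x26 long-axis 11.7 deg z 0.022 n 171 px 228,373
x 0.4744 y 0.4672  60x31 long-axis 31.4 deg z 0.039 n 735 px 254,421
```

Three cartons measured; now to the knob for a close look.

>>> step_arm(increments=[[[0,-3.3,0.5],[0,0,0]],[[0,-3.3,0.5],[0,0,0]],[[0,-3.3,0.5],[0,0,0]],[[0,-3.3,0.5],[0,0,0]],[[0,-3.3,0.5],[0,0,0]],[[0,-3.3,0.5],[0,0,0]],[[0,-3.3,0],[0,0,0]],[[0,-3.3,0],[0,0,0]],[[-0.5,-3.3,0],[0,0,0]],[[-0.5,-3.3,0],[0,0,0]]])

```text
clock: 1.1
tool_pos: [0.6144, -0.3311, 0.2329]
eef_rot: [0.707, 0.707, -0.0, -0.001]
contact_force: [0.0, 0.2, 0.1]
opening: 1.001
finger_force: 0.0
```

```bash
python3 - <<'E'
from h import *
p,d,c=snap('wrist','w1'); P=pts(d,c); h=hsv(p); V=h[...,2]; ok=d>0
s=r.get_state(); print(s['tool_pos'],s['eef_rot'],s['q'])
print('knob');rect(P,.078,.1,ok&(V<90)); rect(P,.055,.1,ok&(V<90))
print('box');rect(P,.04,.052,ok&(V>130)&(h[...,1]<60))
print('black');rect(P,.04,.075,ok&(V<80))
E
```

```text
[ 0.61145903 -0.34021028  0.23258126] [ 0.71009882  0.7040925  -0.00341239  0.00132884] [ 0.53723647  0.77310479 -0.21007644  1.27195868  0.17119208  1.11373553
  0.30111326]
knob
x 0.6148 y -0.2252  49x0 long-axis 0.7 deg z 0.083 n 60 px 320,82
x 0.6095 y -0.3336  49x14 long-axis 80.7 deg z 0.089 n 782 px 314,210
x 0.3208 y -0.3581  75x66 long-axis -72.7 deg z 0.081 n 3294 px 21,236
x 0.6817 y -0.5892  25x7 long-axis 10.6 deg z 0.079 n 33 px 378,426
x 0.4412 y -0.1857  66x18 long-axis 34.0 deg z 0.063 n 647 px 118,30
x 0.5415 y -0.1859  51x1 long-axis -89.5 deg z 0.058 n 109 px 234,33
x 0.6874 y -0.1851  50x1 long-axis -89.5 deg z 0.060 n 177 px 406,32
x 0.7802 y -0.1620  69x4 long-axis -0.4 deg z 0.059 n 284 px 516,2
x 0.5725 y -0.2176  28x0 long-axis 0.5 deg z 0.057 n 35 px 273,75
x 0.6148 y -0.2252  49x0 long-axis 0.6 deg z 0.072 n 173 px 319,83
x 0.4457 y -0.3186  64x54 long-axis 26.6 deg z 0.058 n 3597 px 145,187
x 0.6097 y -0.3330  51x50 long-axis -18.0 deg z 0.060 n 2178 px 314,205
x 0.3191 y -0.3585  77x71 long-axis -71.9 deg z 0.080 n 4823 px 29,231
x 0.6805 y -0.5944  33x1
[... 531 characters left out ...]
1 px 404,32
x 0.7799 y -0.1622  69x8 long-axis -3.9 deg z 0.052 n 621 px 511,5
x 0.5549 y -0.2178  36x0 long-axis 0.6 deg z 0.048 n 60 px 253,76
x 0.6682 y -0.2166  47x0 long-axis 0.5 deg z 0.051 n 100 px 380,74
x 0.6147 y -0.2261  49x2 long-axis 0.5 deg z 0.058 n 180 px 320,84
x 0.4457 y -0.3183  64x55 long-axis 26.7 deg z 0.058 n 3977 px 148,186
x 0.6095 y -0.3325  51x49 long-axis -11.3 deg z 0.059 n 1396 px 314,201
x 0.3487 y -0.3481  76x12 long-axis -67.1 deg z 0.059 n 2002 px 53,216
x 0.4511 y -0.4301  35x5 long-axis -14.5 deg z 0.044 n 143 px 170,286
x 0.6820 y -0.5915  30x12 long-axis 10.6 deg z 0.069 n 230 px 377,419
x 0.7001 y -0.6354  22x8 long-axis 11.7 deg z 0.067 n 85 px 391,448
```

View pics/w1.png

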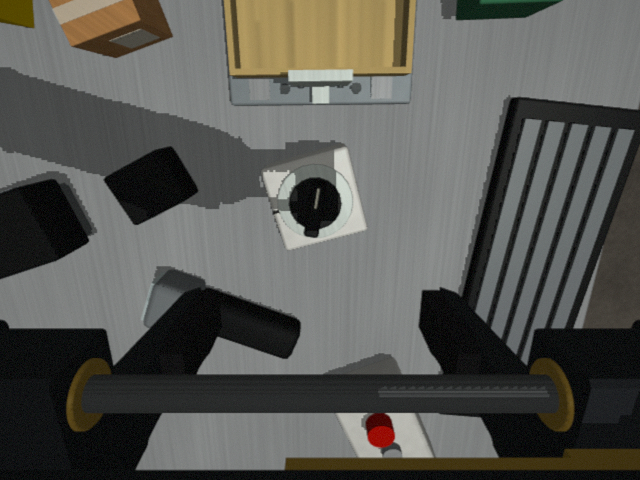

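The wrist view shows the knob bar at (314,210), close to along world y. I turn the tool -9.3° and descend.

>>> step_arm(increments=[[[-0.55,-0.36,-2],[0,0,-4.6]],[[0,0,-2],[0,0,-4.7]],[[0,0,-2],[0,0,0]],[[0,0,-2],[0,0,0]],[[0,0,-2],[0,0,0]],[[0,0,-1],[0,0,0]],[[0,0,0],[0,0,0]],[[0,0,0],[0,0,0]],[[0,0,0],[0,0,0]],[[0,0,0],[0,0,0]]], fingers=0.5)

```text
clock: 2.15
tool_pos: [0.6102, -0.3339, 0.1247]
eef_rot: [0.762, 0.647, 0.0, 0.001]
contact_force: [1.1, 0.2, -0.0]
opening: 0.503
finger_force: 0.0
```

>>> step_arm(increments=[[[0,0,-1.5],[0,0,0]],[[0,0,-1.5],[0,0,0]],[[0,0,-1.5],[0,0,0]],[[0,0,-1],[0,0,0]],[[0,0,-0.7],[0,0,0]],[[0,0,0],[0,0,0]],[[0,0,0],[0,0,0]],[[0,0,0],[0,0,0]],[[0,0,0],[0,0,0]],[[0,0,0],[0,0,0]]])

```text
clock: 3.15
tool_pos: [0.6098, -0.3337, 0.0621]
eef_rot: [0.762, 0.647, 0.0, 0.0]
contact_force: [0.5, -0.1, 0.2]
opening: 0.501
finger_force: 0.0
```

>>> step_arm(increments=[[[0,0,0],[0,0,0]],[[0,0,0],[0,0,0]],[[0,0,0],[0,0,0]],[[0,0,0],[0,0,0]],[[0,0,0],[0,0,0]],[[0,0,0],[0,0,0]],[[0,0,0],[0,0,0]],[[0,0,0],[0,0,0]],[[0,0,0],[0,0,0]],[[0,0,0],[0,0,0]]], fingers=0, grip_force=15)

```text
clock: 4.15
tool_pos: [0.6095, -0.3335, 0.0615]
eef_rot: [0.762, 0.647, 0.0, -0.0]
contact_force: [-1.2, 0.6, 0.1]
opening: 0.005
finger_force: 0.0
```

>>> step_arm(increments=[[[0,0,0],[0,0,5]],[[0,0,0],[0,0,5]],[[0,0,0],[0,0,5]],[[0,0,0],[0,0,5]],[[0,0,0],[0,0,5]],[[0,0,0],[0,0,5]],[[0,0,0],[0,0,5]],[[0,0,0],[0,0,5]],[[0,0,0],[0,0,5]],[[0,0,0],[0,0,5]]])

```text
clock: 5.15
tool_pos: [0.6094, -0.3337, 0.0615]
eef_rot: [0.415, 0.91, -0.0, -0.0]
contact_force: [-0.4, -0.4, 0.4]
opening: 0.004
finger_force: 0.0
```

```bash
python3 -c "
from plant import r
s=r.get_state();print(s['tool_pos'],s['eef_rot'],s['contact_force'],s['moment'],s['q'],s['opening'],s['finger_force'])"
```

```text
[ 0.60944058 -0.33368137  0.06152029] [ 4.15483543e-01  9.09600693e-01 -6.55008525e-05 -2.44099329e-05] [-0.41912008 -0.39293445  0.41844831] [ 0.04224328 -0.11281759 -0.01219615] [ 0.62154684  0.97098556 -0.38341778  1.42923185  0.43380991  0.82556695
  0.8071114 ] 0.003611424145607838 0.0
```

```bash
python3 - <<'E'
from h import *
p,d,c=snap('wrist','w2'); P=pts(d,c)
p2,_,_=snap('side','s2'); p3,_,_=snap('scene','c2')
a=p[:,:,::-1]; b=cv2.resize(p2[120:240,270:430,::-1],(640,480)); c_=cv2.resize(p3[225:345,160:320,::-1],(640,480))
cv2.imwrite('pics/m2.png',cv2.resize(np.hstack([b,c_]),(800,300)))
E
```

```text
(no output)
```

View pics/m2.png

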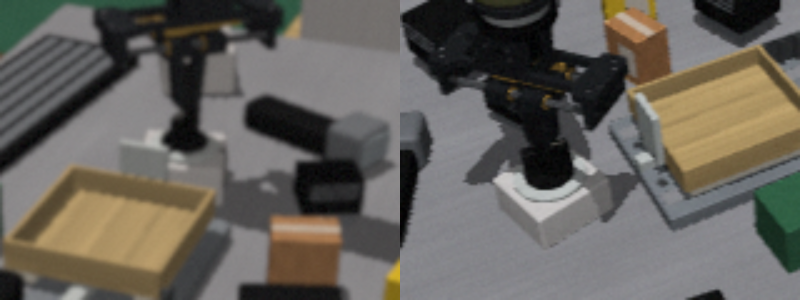

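View pics/w2.png

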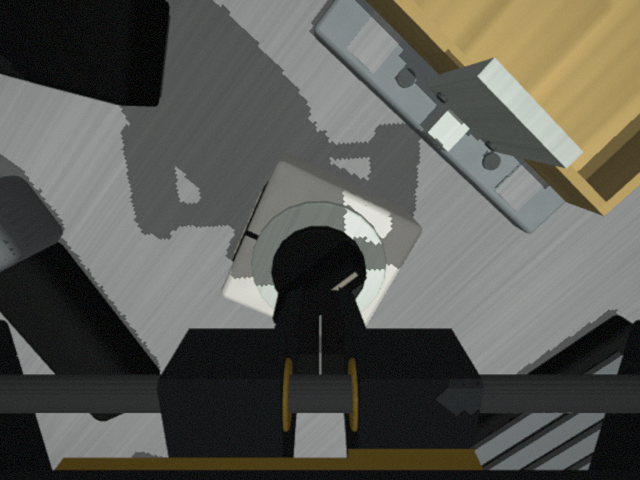

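```bash
python3 - <<'E'
from h import *
z=np.load('pics/w2.npz'); d=z['d']; P=pts(d,z); V=z['p'].max(-1)
for v in range(225,345,12):
    print(v,[('%.3f %.3f %.3f'%tuple(P[v,u]),int(V[v,u])) for u in range(280,361,16)])
print('box');rect(P,.04,.052,(d>0)&(V>100))
E
```

```text
225 [('0.578 -0.328 0.052', 118), ('0.584 -0.323 0.052', 123), ('0.590 -0.317 0.053', 96), ('0.597 -0.312 0.051', 110), ('0.604 -0.306 0.051', 134), ('0.610 -0.301 0.051', 225)]
237 [('0.582 -0.334 0.051', 120), ('0.587 -0.326 0.059', 9), ('0.593 -0.320 0.060', 12), ('0.600 -0.315 0.059', 20), ('0.606 -0.309 0.060', 20), ('0.614 -0.305 0.052', 145)]
249 [('0.585 -0.336 0.059', 13), ('0.592 -0.331 0.058', 14), ('0.597 -0.325 0.060', 11), ('0.604 -0.320 0.058', 10), ('0.606 -0.311 0.073', 13), ('0.619 -0.311 0.051', 100)]
261 [('0.589 -0.342 0.059', 10), ('0.596 -0.336 0.059', 13), ('0.602 -0.331 0.059', 16), ('0.605 -0.321 0.073', 19), ('0.606 -0.312 0.087', 6), ('0.616 -0.310 0.075', 15)]
273 [('0.594 -0.347 0.059', 15), ('0.600 -0.342 0.059', 16), ('0.603 -0.331 0.074', 18), ('0.605 -0.321 0.086', 17), ('0.609 -0.316 0.089', 16), ('0.615 -0.311 0.088', 19)]
285 [('0.598 -0.353 0.059', 19), ('0.601 -0.342 0.072', 14), ('0.603 -0.331 0.087', 15), ('0.607 -0.325 0.090', 16), ('0.614 -0.321 0.088', 89), ('0.631 -0.324 0.059', 39)]
297 [('0.600 -0.353 0.071', 5), ('0.595 -0.331 0.107', 20), ('0.602 -0.329 0.103', 13), ('0.607 -0.324 0.103', 20), ('0.610 -0.318 0.107', 16), ('0.640 -0.332 0.051', 223)]
309 [('0.600 -0.351 0.086', 7), ('0.596 -0.331 0.116', 20), ('0.602 -0.329 0.113', 22), ('0.606 -0.324 0.114', 6), ('0.610 -0.319 0.116', 17), ('0.644 -0.338 0.052', 216)]
321 [('0.592 -0.334 0.126', 22), ('0.597 -0.332 0.122', 13), ('0.602 -0.328 0.122', 16), ('0.606 -0.324 0.123', 10), ('0.610 -0.320 0.124', 18), ('0.614 -0.316 0.125', 13)]
333 [('0.581 -0.314 0.168', 13), ('0.598 -0.332 0.130', 19), ('0.602 -0.328 0.131', 13), ('0.607 -0.325 0.129', 3), ('0.610 -0.321 0.130', 17), ('0.595 -0.302 0.168', 15)]
box
x 0.6228 y -0.1704  132x71 long-axis -0.6 deg z 0.041 n 20872 px 560,61
x 0.6093 y -0.3338  90x89 long-axis 15.5 deg z 0.046 n 12010 px 317,237
x 0.4714 y -0.4441  11x4 long-axis -65.2 deg z 0.049 n 76 px 2,254
```

The fingers are shut, yet the bar still lies at about 80°. I open, back up and look again.

>>> step_arm(increments=[[[0,0,0],[0,0,0]],[[0,0,0],[0,0,0]],[[0,0,0],[0,0,0]],[[0,0,0],[0,0,0]],[[0,0,0],[0,0,0]],[[0,0,0],[0,0,0]],[[0,0,0],[0,0,0]],[[0,0,0],[0,0,0]],[[0,0,0],[0,0,0]],[[0,0,0],[0,0,0]]], fingers=0.5)

```text
clock: 6.3
tool_pos: [0.6095, -0.3336, 0.0615]
eef_rot: [0.417, 0.909, 0.0, -0.0]
contact_force: [0.0, 0.6, -0.6]
opening: 0.502
finger_force: 0.0
```

>>> step_arm(increments=[[[0,0,2],[0,0,0]],[[0,0,2],[0,0,0]],[[0,0,2],[0,0,0]],[[0,0,0],[0,0,-8]],[[0,0,0],[0,0,-8]],[[0,0,0],[0,0,-8]],[[0,0,0],[0,0,-8]],[[0,0,0],[0,0,-8]],[[0,0,0],[0,0,-8]],[[0,0,0],[0,0,-2]]])

```text
clock: 7.3
tool_pos: [0.6096, -0.3334, 0.1216]
eef_rot: [0.763, 0.647, -0.0, 0.0]
contact_force: [-0.4, 0.5, 0.2]
opening: 0.5
finger_force: 0.0
```

>>> step_arm(increments=[[[0,0,0],[0,0,0]],[[0,0,0],[0,0,0]],[[0,0,0],[0,0,0]],[[0,0,0],[0,0,0]],[[0,0,0],[0,0,0]],[[0,0,0],[0,0,0]],[[0,0,0],[0,0,0]],[[0,0,0],[0,0,0]],[[0,0,0],[0,0,0]],[[0,0,0],[0,0,0]]])

```text
clock: 8.3
tool_pos: [0.6095, -0.3336, 0.1215]
eef_rot: [0.762, 0.647, 0.0, 0.0]
contact_force: [-0.5, 0.2, 0.2]
opening: 0.501
finger_force: 0.0
```

```bash
python3 - <<'E'
from h import *
s=r.get_state(); print(s['tool_pos'],s['opening'])
p,d,c=snap('wrist','w3'); P=pts(d,c); h=hsv(p); V=h[...,2]; ok=d>0
print('knob');rect(P,.08,.1,ok&(V<90)); 
print('box');rect(P,.04,.052,ok&(V>130)&(h[...,1]<60))
E
```

```text
[ 0.60952098 -0.33356836  0.12154432] 0.5008804903929217
knob
x 0.6148 y -0.2252  50x1 long-axis 0.6 deg z 0.089 n 403 px 296,62
x 0.6094 y -0.3333  49x14 long-axis 81.0 deg z 0.089 n 1595 px 319,250
box
x 0.6106 y -0.3002  69x24 long-axis 15.2 deg z 0.045 n 1610 px 326,174
x 0.6560 y -0.3477  44x17 long-axis 83.6 deg z 0.045 n 720 px 383,245
x 0.5846 y -0.3212  14x4 long-axis 63.8 deg z 0.051 n 78 px 282,223
x 0.5855 y -0.3667  39x27 long-axis -70.3 deg z 0.045 n 883 px 293,283
x 0.6247 y -0.3718  25x16 long-axis -8.7 deg z 0.046 n 237 px 342,277
```

View pics/w3.png

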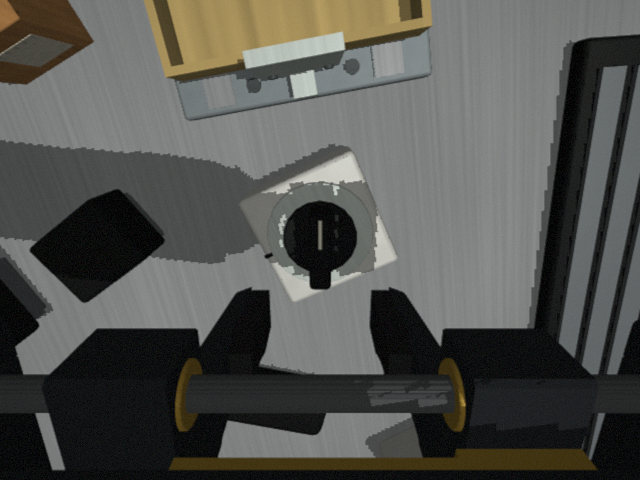

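```bash
python3 - <<'E'
from h import *
z=np.load('pics/w3.npz'); d=z['d']; P=pts(d,z)
f=240/np.tan(np.radians(float(z['fov_y']))/2)
for X in ([.6095,-.3336,.1215],[.6095,-.3336,.062],[.6095,-.3336,.089]):
    q=z['R']@np.array(X)+z['t']; print(X, q[:2]/q[2]*f+[z['cx'],z['cy']])
for v in range(286,360,8): print(v,[('%.3f %.3f %.3f'%tuple(P[v,u])) for u in (240,256,266,374,384,400)])
E
```

```text
[0.6095, -0.3336, 0.1215] [319.27927399 276.02686679]
[0.6095, -0.3336, 0.062] [319.34729261 239.52749316]
[0.6095, -0.3336, 0.089] [319.32057457 253.8646223 ]
286 ['0.528 -0.387 -0.001', '0.543 -0.389 0.000', '0.552 -0.390 0.001', '0.647 -0.406 -0.000', '0.656 -0.407 0.001', '0.670 -0.410 0.000']
294 ['0.579 -0.317 0.163', '0.584 -0.320 0.159', '0.623 -0.252 0.303', '0.634 -0.328 0.160', '0.638 -0.329 0.161', '0.644 -0.328 0.164']
302 ['0.580 -0.317 0.171', '0.586 -0.320 0.168', '0.589 -0.322 0.165', '0.633 -0.328 0.167', '0.637 -0.328 0.169', '0.643 -0.328 0.171']
310 ['0.582 -0.317 0.177', '0.587 -0.320 0.175', '0.589 -0.325 0.166', '0.632 -0.330 0.170', '0.636 -0.328 0.174', '0.642 -0.327 0.178']
318 ['0.582 -0.319 0.180', '0.588 -0.320 0.181', '0.588 -0.328 0.168', '0.632 -0.333 0.171', '0.635 -0.328 0.180', '0.641 -0.328 0.181']
326 ['0.583 -0.319 0.186', '0.588 -0.321 0.184', '0.588 -0.331 0.169', '0.631 -0.336 0.172', '0.634 -0.328 0.185', '0.640 -0.329 0.186']
334 ['0.584 -0.319 0.191', '0.587 -0.325 0.184', '0.587 -0.334 0.171', '0.631 -0.340 0.172', '0.634 -0.332 0.185', '0.639 -0.328 0.191']
342 ['0.585 -0.319 0.196', '0.587 -0.327 0.186', '0.587 -0.337 0.171', '0.631 -0.343 0.173', '0.633 -0.334 0.187', '0.638 -0.329 0.195']
350 ['0.586 -0.320 0.199', '0.586 -0.330 0.185', '0.538 -0.456 0.001', '0.639 -0.473 0.000', '0.633 -0.336 0.188', '0.637 -0.328 0.201']
358 ['0.586 -0.321 0.202', '0.586 -0.333 0.186', '0.536 -0.465 -0.000', '0.638 -0.482 0.000', '0.632 -0.339 0.188', '0.637 -0.330 0.201']
```

The fingertips in the wrist depth lie about 36 mm above the reported TCP, so the first pinch closed above the bar. I allow for this and go lower.

>>> step_arm(increments=[[[0,0,-2],[0,0,0]],[[0,0,-2],[0,0,0]],[[0,0,-1.5],[0,0,0]],[[0,0,-1],[0,0,0]],[[0,0,-0.7],[0,0,0]],[[0,0,-0.6],[0,0,0]],[[0,0,-0.5],[0,0,0]],[[0,0,-0.5],[0,0,0]],[[0,0,0],[0,0,0]],[[0,0,0],[0,0,0]]])

```text
clock: 9.35
tool_pos: [0.6097, -0.3337, 0.0337]
eef_rot: [0.762, 0.647, 0.0, 0.0]
contact_force: [0.1, -0.2, 1.0]
opening: 0.495
finger_force: 0.0
```

>>> step_arm(increments=[[[0,0,0],[0,0,0]],[[0,0,0],[0,0,0]],[[0,0,0],[0,0,0]],[[0,0,0],[0,0,0]],[[0,0,0],[0,0,0]],[[0,0,0],[0,0,0]],[[0,0,0],[0,0,0]],[[0,0,0],[0,0,0]],[[0,0,0],[0,0,0]],[[0,0,0],[0,0,0]]], fingers=0, grip_force=15)

```text
clock: 10.35
tool_pos: [0.6096, -0.3336, 0.0336]
eef_rot: [0.762, 0.647, 0.0, 0.0]
contact_force: [-0.9, -0.0, 2.0]
opening: 0.158
finger_force: 15.0
```

```bash
python3 - <<'E'
from h import *
s=r.get_state(); print(s['tool_pos'],s['opening'],s['contact_force'],s['moment'],s['finger_force'],s['q'])
p2,_,_=snap('side','s4'); p3,_,_=snap('scene','c4')
b=cv2.resize(p2[130:220,290:410,::-1],(400,300)); c_=cv2.resize(p3[240:330,160:280,::-1],(400,300))
cv2.imwrite('pics/m4.png',np.hstack([b,c_]))
E
```

```text
[ 0.60955694 -0.33363112  0.03364778] 0.15837745280762222 [-0.89405602 -0.03557005  2.01213218] [0.03266706 0.02857471 0.04671965] 15.000080417376012 [ 0.5126264   0.98830964 -0.15829203  1.44536659  0.20019579  0.72351234
  0.11181944]
```

View pics/m4.png

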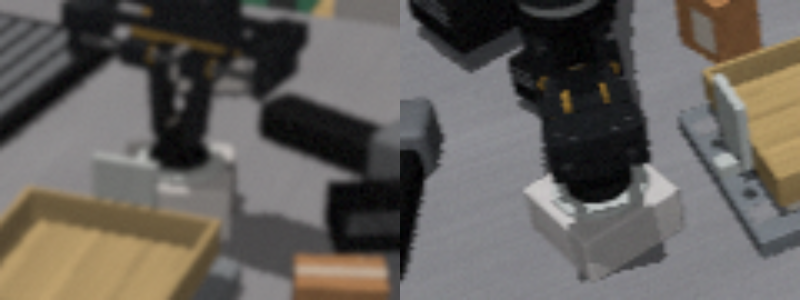

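Gripped (opening 0.158, which is 14 mm). Turning anticlockwise.

>>> step_arm(increments=[[[0,0,0],[0,0,7]],[[0,0,0],[0,0,7]],[[0,0,0],[0,0,7]],[[0,0,0],[0,0,7]],[[0,0,0],[0,0,7]],[[0,0,0],[0,0,7]],[[0,0,0],[0,0,7]],[[0,0,0],[0,0,7]],[[0,0,0],[0,0,7]],[[0,0,0],[0,0,7]]])

```text
clock: 11.45
tool_pos: [0.6083, -0.3342, 0.0337]
eef_rot: [0.251, 0.968, -0.001, -0.001]
contact_force: [-2.0, -0.1, 3.7]
opening: 0.159
finger_force: 15.0
```

>>> step_arm(increments=[[[0,0,0],[0,0,5]],[[0,0,0],[0,0,5]],[[0,0,0],[0,0,5]],[[0,0,0],[0,0,5]],[[0,0,0],[0,0,5]],[[0,0,0],[0,0,5]],[[0,0,0],[0,0,5]],[[0,0,0],[0,0,4]],[[0,0,0],[0,0,0]],[[0,0,0],[0,0,0]]])

```text
clock: 12.45
tool_pos: [0.6089, -0.3348, 0.0333]
eef_rot: [-0.083, 0.997, -0.001, -0.001]
contact_force: [-1.1, -1.9, 0.3]
opening: 0.161
finger_force: 15.0
```

```bash
cat > st.py <<'E'
from h import *
s=r.get_state(); q=s['eef_rot']; print('pos',s['tool_pos'].round(4),'ang',round(float(2*np.degrees(np.arctan2(q[1],q[0]))-90),2),'F',s['contact_force'].round(2),'M',s['moment'].round(3),'op',round(s['opening'],3),'ff',s['finger_force'],'q',s['q'].round(2))
E
python3 st.py
```

```text
pos [ 0.6089 -0.3348  0.0333] ang 99.56 F [-1.08 -1.95  0.34] M [-0.386  0.206 -0.027] op 0.161 ff 14.999564364552498 q [ 0.74  1.06 -0.63  1.43  0.72  0.9   1.62]
```

>>> step_arm(increments=[[[0,0,0],[0,0,2]],[[0,0,0],[0,0,2]],[[0,0,0],[0,0,2]],[[0,0,0],[0,0,2]],[[0,0,0],[0,0,2]],[[0,0,0],[0,0,0]],[[0,0,0],[0,0,0]],[[0,0,0],[0,0,0]],[[0,0,0],[0,0,0]],[[0,0,0],[0,0,0]]])

```text
clock: 13.45
tool_pos: [0.6089, -0.3348, 0.0333]
eef_rot: [-0.17, 0.985, -0.001, -0.001]
contact_force: [-2.1, -4.2, -0.2]
opening: 0.163
finger_force: 15.0
```

```bash
python3 st.py
```

```text
pos [ 0.6089 -0.3348  0.0333] ang 109.6 F [-2.1  -4.23 -0.25] M [-0.96   0.397 -0.403] op 0.163 ff 15.000066342763603 q [ 0.75  1.07 -0.67  1.43  0.76  0.92  1.77]
```

The moment jumped to -0.40 N m, so the knob is at its stop. I release, rise and go over the plug.

>>> step_arm(increments=[[[0,0,0],[0,0,-2]],[[0,0,0],[0,0,0]],[[0,0,0],[0,0,0]],[[0,0,0],[0,0,0]],[[0,0,0],[0,0,0]],[[0,0,2],[0,0,0]],[[0,0,3],[0,0,0]],[[0,0,3],[0,0,0]],[[0,0,3],[0,0,0]],[[0,0,3],[0,0,0]]], fingers=0.5)

```text
clock: 14.45
tool_pos: [0.6098, -0.3333, 0.1766]
eef_rot: [-0.154, 0.988, -0.0, 0.001]
contact_force: [-0.4, -0.2, -0.5]
opening: 0.498
finger_force: 0.0
```

```bash
python3 st.py; python3 - <<'E'
from h import *
p,d,c=snap('wrist','w5'); P=pts(d,c); h=hsv(p); V=h[...,2]; ok=d>0
print('knob');rect(P,.08,.1,ok&(V<90))
E
```

```text
pos [ 0.6098 -0.3333  0.1766] ang 107.73 F [-0.36 -0.16 -0.45] M [ 0.093 -0.025  0.017] op 0.498 ff 0.0 q [ 0.78  0.9  -0.75  1.34  0.63  1.14  1.84]
knob
x 0.6091 y -0.3346  49x14 long-axis 15.4 deg z 0.089 n 1061 px 318,223
x 0.6146 y -0.2229  50x8 long-axis -0.1 deg z 0.090 n 758 px 450,269
```

>>> step_arm(increments=[[[-2,0.2,0],[0,0,3]],[[-2,0.2,0],[0,0,3]],[[-2,0.2,0],[0,0,3]],[[-2,0.2,0],[0,0,0]],[[-2,0.2,0],[0,0,0]],[[-2,0.2,0],[0,0,0]],[[-2,0.2,0],[0,0,0]],[[-2.4,0.2,0],[0,0,0]],[[0,0,0],[0,0,0]],[[0,0,0],[0,0,0]]], fingers=1.0)

```text
clock: 15.5
tool_pos: [0.4463, -0.3179, 0.1747]
eef_rot: [-0.231, 0.973, -0.001, 0.001]
contact_force: [1.8, 0.6, 0.5]
opening: 1.002
finger_force: 0.0
```

>>> step_arm(increments=[[[0,0,0],[0,0,0]],[[0,0,0],[0,0,0]],[[0,0,0],[0,0,0]],[[0,0,0],[0,0,0]],[[0,0,0],[0,0,0]],[[0,0,0],[0,0,0]],[[0,0,0],[0,0,0]],[[0,0,0],[0,0,0]],[[0,0,0],[0,0,0]],[[0,0,0],[0,0,0]]])

```text
clock: 16.5
tool_pos: [0.4455, -0.3176, 0.1735]
eef_rot: [-0.231, 0.973, 0.0, -0.0]
contact_force: [0.4, -0.9, 0.0]
opening: 1.001
finger_force: 0.0
```

```bash
python3 st.py; python3 - <<'E'
from h import *
p,d,c=snap('wrist','w6'); P=pts(d,c); h=hsv(p); V=h[...,2]; ok=d>0
rect(P,.052,.065,ok&(V<90),200)
print('carton');rect(P,.066,.08,ok&(h[...,0]<20)&(h[...,1]>40),200)
E
```

```text
pos [ 0.4455 -0.3176  0.1735] ang 116.7 F [ 0.4  -0.94  0.05] M [ 0.076 -0.033 -0.014] op 1.001 ff 0.0 q [ 1.01  0.74 -0.82  1.82  0.68  0.89  1.91]
x 0.3109 y -0.1670  45x3 long-axis -8.7 deg z 0.059 n 572 px 571,150
x 0.4445 y -0.3194  63x55 long-axis 26.1 deg z 0.058 n 4866 px 318,212
x 0.4179 y -0.1840  65x33 long-axis -24.6 deg z 0.059 n 517 px 473,255
x 0.3981 y -0.0591  66x25 long-axis -6.7 deg z 0.058 n 850 px 604,294
x 0.6046 y -0.3357  50x42 long-axis -63.7 deg z 0.059 n 1047 px 233,354
x 0.5405 y -0.1882  85x34 long-axis -63.2 deg z 0.058 n 636 px 390,360
x 0.5946 y -0.0552  35x3 long-axis -1.4 deg z 0.057 n 246 px 483,447
carton
x 0.4316 y -0.1663  65x47 long-axis 18.1 deg z 0.072 n 3612 px 490,279
```

Bar at 15.4°, which matches the zero stop. Descending on the plug.

>>> step_arm(increments=[[[-0.1,-0.18,-2],[0,0,-0.4]],[[0,0,-2],[0,0,0]],[[0,0,-2],[0,0,0]],[[0,0,-2],[0,0,0]],[[0,0,-2],[0,0,0]],[[0,0,-2],[0,0,0]],[[0,0,-2],[0,0,0]],[[0,0,-1],[0,0,0]],[[0,0,0],[0,0,0]],[[0,0,0],[0,0,0]]])

```text
clock: 17.55
tool_pos: [0.445, -0.3194, 0.024]
eef_rot: [-0.228, 0.974, -0.0, 0.0]
contact_force: [0.2, 1.3, -0.0]
opening: 1.0
finger_force: 0.0
```

>>> step_arm(increments=[[[0,0,-0.7],[0,0,0]],[[0,0,-0.7],[0,0,0]],[[0,0,-0.7],[0,0,0]],[[0,0,-0.7],[0,0,0]],[[0,0,-0.2],[0,0,0]],[[0,0,0],[0,0,0]],[[0,0,0],[0,0,0]],[[0,0,0],[0,0,0]],[[0,0,0],[0,0,0]],[[0,0,0],[0,0,0]]])

```text
clock: 18.55
tool_pos: [0.4446, -0.3195, -0.0063]
eef_rot: [-0.227, 0.974, -0.0, 0.0]
contact_force: [-0.3, -0.2, 0.4]
opening: 0.997
finger_force: 0.0
```

>>> step_arm(increments=[[[0,0,0],[0,0,0]],[[0,0,0],[0,0,0]],[[0,0,0],[0,0,0]],[[0,0,0],[0,0,0]],[[0,0,0],[0,0,0]],[[0,0,0],[0,0,0]],[[0,0,0],[0,0,0]],[[0,0,0],[0,0,0]],[[0,0,0],[0,0,0]],[[0,0,0],[0,0,0]]], fingers=0, grip_force=30)

```text
clock: 19.55
tool_pos: [0.4446, -0.3194, -0.0064]
eef_rot: [-0.227, 0.974, -0.0, 0.0]
contact_force: [-0.2, -0.7, 0.7]
opening: 0.607
finger_force: 30.0
```

```bash
python3 st.py
```

```text
pos [ 0.4446 -0.3194 -0.0064] ang 116.3 F [-0.2  -0.68  0.74] M [ 0.048 -0.079 -0.015] op 0.607 ff 29.99719889368862 q [ 0.87  0.98 -0.57  1.92  1.01  0.56  1.63]
```

Plug held (0.607, about 53 mm). Lift and carry.

>>> step_arm(increments=[[[0,0,1],[0,0,0]],[[0,0,2],[0,0,0]],[[0,0,2],[0,0,0]],[[0,0,2],[0,0,0]],[[0,0,2],[0,0,0]],[[0,0,2],[0,0,0]],[[0,0,2],[0,0,0]],[[0,0,2],[0,0,0]],[[0,0,1],[0,0,0]],[[0,0,0],[0,0,0]]])

```text
clock: 20.55
tool_pos: [0.4452, -0.3196, 0.1549]
eef_rot: [-0.227, 0.974, -0.001, 0.001]
contact_force: [0.2, -0.1, -1.7]
opening: 0.608
finger_force: 30.0
```

>>> step_arm(increments=[[[0,2,0],[0,0,-3]],[[0,3,0],[0,0,-4]],[[0,3,0],[0,0,-4]],[[0,3,0],[0,0,-4]],[[0,3,0],[0,0,-4]],[[0,3,0],[0,0,-4]],[[0,3,0],[0,0,-4]],[[0,3,0],[0,0,-4]],[[0,3,0],[0,0,-4]],[[0,3,0],[0,0,-4]]])

```text
clock: 21.55
tool_pos: [0.4436, -0.0282, 0.1528]
eef_rot: [0.112, 0.994, -0.0, -0.001]
contact_force: [0.2, 0.8, -1.5]
opening: 0.61
finger_force: 30.0
```

>>> step_arm(increments=[[[0,3,0],[0,0,-1.5]],[[0,3,0],[0,0,0]],[[0,3,0],[0,0,0]],[[0,3,0],[0,0,0]],[[0,3,0],[0,0,0]],[[1,3,0],[0,0,0]],[[2,3,0],[0,0,0]],[[2,3,0],[0,0,0]],[[2,3,0],[0,0,0]],[[2,3,0],[0,0,0]]])

```text
clock: 22.55
tool_pos: [0.5344, 0.2713, 0.1523]
eef_rot: [0.123, 0.992, -0.001, -0.001]
contact_force: [-0.3, -0.5, -1.7]
opening: 0.61
finger_force: 30.0
```

>>> step_arm(increments=[[[3,3,0],[0,0,0]],[[3,2,0],[0,0,0]],[[3,0,0],[0,0,0]],[[3,0,0],[0,0,0]],[[2,0,0],[0,0,0]],[[0,0,0],[0,0,0]],[[0,0,0],[0,0,0]],[[0,0,0],[0,0,0]],[[0,0,0],[0,0,0]],[[0,0,0],[0,0,0]]])

```text
clock: 23.55
tool_pos: [0.6738, 0.3209, 0.1538]
eef_rot: [0.123, 0.992, -0.0, -0.0]
contact_force: [0.2, 0.3, -1.5]
opening: 0.613
finger_force: 30.0
```

```bash
python3 st.py; python3 - <<'E'
from h import *
p,d,c=snap('wrist','w7'); P=pts(d,c); h=hsv(p); V=h[...,2]; ok=d>0
print('socket');rect(P,.029,.041,ok&(V>110)&(h[...,1]<70),200)
rect(P,.029,.041,ok,200)
print('carton');rect(P,.066,.08,ok&(h[...,0]<20)&(h[...,1]>40),200)
for n in ('scene','side'):
    p,d,c=snap(n,n+'7'); P=pts(d,c); h=hsv(p); print(n); rect(P,.03,.04,(d>0)&(h[...,2]>130)&(h[...,1]<60),200)
E
```

```text
pos [0.6738 0.3209 0.1538] ang 75.86 F [ 0.17  0.35 -1.55] M [ 0.059 -0.09  -0.047] op 0.613 ff 29.99726891051978 q [-0.29  0.95 -0.51  1.17  0.46  1.13  0.51]
socket
x 0.5921 y 0.3400  100x90 long-axis -14.2 deg z 0.035 n 11677 px 317,102
x 0.6113 y 0.0994  22x16 long-axis -88.8 deg z 0.032 n 471 px 44,207
x 0.6440 y 0.5334  141x62 long-axis 16.2 deg z 0.035 n 1420 px 564,77
x 0.5921 y 0.3400  100x90 long-axis -14.2 deg z 0.035 n 11774 px 317,102
x 0.5246 y 0.1184  19x7 long-axis -54.8 deg z 0.035 n 224 px 10,94
x 0.6147 y 0.1422  155x25 long-axis 11.2 deg z 0.035 n 1873 px 87,190
x 0.6113 y 0.0994  22x16 long-axis -88.8 deg z 0.032 n 472 px 44,207
x 0.7951 y 0.4869  170x6 long-axis -85.3 deg z 0.037 n 1174 px 532,298
carton
x 0.8046 y 0.5192  94x66 long-axis 49.4 deg z 0.071 n 3532 px 600,328
x 0.8727 y 0.3056  153x53 long-axis 75.9 deg z 0.071 n 6454 px 357,435
scene
side
x 0.6115 y 0.0247  149x18 long-axis -89.8 deg z 0.032 n 249 px 289,252
x 0.5929 y 0.3406  103x92 long-axis -14.8 deg z 0.034 n 861 px 224,344
```

View pics/w7.png

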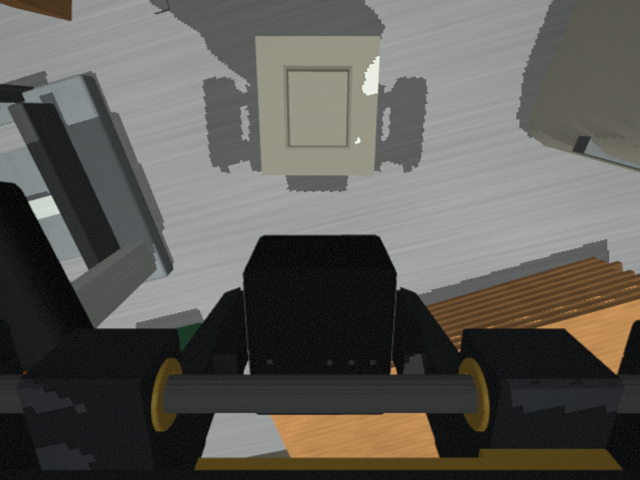

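The picture shows the socket hole at (318,108) and the plug held at (320,330). I measure the plug in the hand.

```bash
python3 - <<'E'
from h import *
z=np.load('pics/w7.npz'); d=z['d']; P=pts(d,z); V=z['p'].max(-1)
m=np.zeros_like(V,bool); m[230:375,240:402]=1
a=np.radians(75.86); ex=np.array([np.sin(a),-np.cos(a),0]); ey=np.array([np.cos(a),np.sin(a),0])
T=np.array([.6738,.3209,.1538]); L=P-T; X=L@ex; Y=L@ey; Z=L[...,2]
for v in (240,250,262,268,280,300,330): print(v,[('%.4f %.4f %.4f'%(X[v,u],Y[v,u],Z[v,u])) for u in (252,262,290,320,350,380,388)])
rect(P,.21,.226,m&(V<90),100)
# front face extents
f=m&(V<90)&(Z<.06)&(Z>.025)&(abs(Y)<.04); print(X[f].min(),np.median(X[f]),np.percentile(Y[f],[1,99]),np.percentile(Z[f],[1,99]))
E
```

```text
240 ['0.0337 -0.0637 -0.1528', '-0.0313 -0.0235 0.0344', '-0.0317 -0.0117 0.0356', '-0.0314 0.0007 0.0349', '-0.0315 0.0132 0.0350', '-0.0307 0.0260 0.0330', '0.0340 0.0654 -0.1535']
250 ['0.0435 -0.0642 -0.1522', '-0.0321 -0.0214 0.0484', '-0.0316 -0.0108 0.0471', '-0.0318 0.0007 0.0476', '-0.0316 0.0123 0.0471', '-0.0317 0.0238 0.0474', '0.0439 0.0659 -0.1530']
262 ['-0.0317 -0.0233 0.0593', '-0.0323 -0.0196 0.0607', '-0.0312 -0.0100 0.0583', '-0.0316 0.0007 0.0591', '-0.0317 0.0113 0.0594', '-0.0320 0.0218 0.0602', '-0.0316 0.0248 0.0591']
268 ['-0.0308 -0.0228 0.0626', '-0.0306 -0.0194 0.0622', '-0.0305 -0.0097 0.0619', '-0.0311 0.0007 0.0633', '-0.0309 0.0111 0.0629', '-0.0308 0.0214 0.0628', '-0.0314 0.0239 0.0642']
280 ['-0.0269 -0.0228 0.0641', '-0.0273 -0.0192 0.0648', '-0.0274 -0.0096 0.0651', '-0.0274 0.0007 0.0652', '-0.0276 0.0110 0.0654', '-0.0272 0.0213 0.0647', '-0.0271 0.0241 0.0644']
300 ['-0.0188 -0.0234 0.0633', '-0.0196 -0.0196 0.0649', '-0.0197 -0.0098 0.0650', '-0.0204 0.0007 0.0663', '-0.0198 0.0112 0.0653', '-0.0194 0.0218 0.0644', '-0.0193 0.0246 0.0642']
330 ['-0.0074 -0.0238 0.0646', '-0.0072 -0.0203 0.0643', '-0.0074 -0.0101 0.0647', '-0.0070 0.0007 0.0640', '-0.0073 0.0115 0.0645', '-0.0071 0.0224 0.0643', '-0.0072 0.0253 0.0644']
x 0.6648 y 0.3242  61x46 long-axis 75.7 deg z 0.218 n 17687 px 320,317
-0.03234349862212411 -0.0315560096461466 [-0.03115741  0.03361316] [0.02868714 0.05984156]
```

Plug is centred and square in the grip. I move above the hole, then insert.

>>> step_arm(increments=[[[-2,0.5,-1],[0,0,0]],[[-2,0.5,-1],[0,0,0]],[[-2,0.5,-1],[0,0,0]],[[-2.2,0.4,-1],[0,0,0]],[[0,0,-2],[0,0,0]],[[0,0,-2],[0,0,0]],[[0,0,-2],[0,0,0]],[[0,0,0],[0,0,0]],[[0,0,0],[0,0,0]],[[0,0,0],[0,0,0]]])

```text
clock: 24.7
tool_pos: [0.5933, 0.3404, 0.0549]
eef_rot: [0.124, 0.992, 0.001, 0.001]
contact_force: [0.4, 0.2, -0.8]
opening: 0.613
finger_force: 30.0
```

>>> step_arm(increments=[[[0,0,0],[0,0,0]],[[0,0,0],[0,0,0]],[[0,0,0],[0,0,0]],[[0,0,0],[0,0,0]],[[0,0,0],[0,0,0]],[[0,0,0],[0,0,0]],[[0,0,0],[0,0,0]],[[0,0,0],[0,0,0]],[[0,0,0],[0,0,0]],[[0,0,0],[0,0,0]]])

```text
clock: 25.7
tool_pos: [0.5925, 0.3396, 0.0535]
eef_rot: [0.124, 0.992, 0.0, -0.0]
contact_force: [0.2, -0.1, -1.1]
opening: 0.605
finger_force: 30.0
```

```bash
python3 st.py
```

```text
pos [0.5925 0.3396 0.0535] ang 75.8 F [ 0.16 -0.09 -1.11] M [ 0.047 -0.078 -0.025] op 0.605 ff 29.997234013862908 q [-0.36  0.98 -0.46  1.47  0.53  0.82  0.31]
```

>>> step_arm(increments=[[[-0.04,0.04,-0.6],[0,0,0]],[[0,0,-0.6],[0,0,0]],[[0,0,-0.5],[0,0,0]],[[0,0,-0.4],[0,0,0]],[[0,0,-0.3],[0,0,0]],[[0,0,-0.3],[0,0,0]],[[0,0,-0.3],[0,0,0]],[[0,0,-0.3],[0,0,0]],[[0,0,0],[0,0,0]],[[0,0,0],[0,0,0]]])

```text
clock: 26.7
tool_pos: [0.5922, 0.34, 0.0206]
eef_rot: [0.124, 0.992, 0.0, 0.0]
contact_force: [0.1, -0.2, -1.7]
opening: 0.613
finger_force: 30.0
```

```bash
python3 st.py
```

```text
pos [0.5922 0.34   0.0206] ang 75.8 F [ 0.13 -0.19 -1.71] M [ 0.088 -0.066 -0.068] op 0.613 ff 29.997249939478934 q [-0.37  1.02 -0.44  1.48  0.55  0.76  0.29]
```

Entered freely; push to the seat.

>>> step_arm(increments=[[[0,0,-0.3],[0,0,0]],[[0,0,-0.3],[0,0,0]],[[0,0,-0.3],[0,0,0]],[[0,0,-0.2],[0,0,0]],[[0,0,0],[0,0,0]],[[0,0,0],[0,0,0]],[[0,0,0],[0,0,0]],[[0,0,0],[0,0,0]],[[0,0,0],[0,0,0]],[[0,0,0],[0,0,0]]])

```text
clock: 27.7
tool_pos: [0.592, 0.3399, 0.0106]
eef_rot: [0.124, 0.992, -0.0, 0.0]
contact_force: [-3.2, -2.0, 6.1]
opening: 0.61
finger_force: 30.0
```

```bash
python3 st.py
```

```text
pos [0.592  0.3399 0.0106] ang 75.8 F [-3.17 -1.96  6.1 ] M [-0.24   0.401  0.099] op 0.61 ff 29.997603306546807 q [-0.37  1.03 -0.43  1.48  0.56  0.75  0.29]
```

Seated with 6 N. Release and go over the carton by the socket.

>>> step_arm(increments=[[[0,0,0.1],[0,0,0]],[[0,0,0],[0,0,0]],[[0,0,0],[0,0,0]],[[0,0,0],[0,0,0]],[[0,0,0],[0,0,0]],[[0,0,1],[0,0,0]],[[0,0,3],[0,0,0]],[[0,0,3],[0,0,0]],[[0,0,3],[0,0,0]],[[0,0,4],[0,0,0]]], fingers=1.0)

```text
clock: 28.7
tool_pos: [0.5913, 0.3394, 0.1513]
eef_rot: [0.123, 0.992, -0.001, -0.001]
contact_force: [0.5, 0.5, 0.5]
opening: 1.003
finger_force: 0.0
```

>>> step_arm(increments=[[[-2,-0.3,0],[0,0,-2]],[[-2,-0.3,0],[0,0,-2]],[[-2,-0.3,0],[0,0,-2]],[[-2,-0.3,0],[0,0,-2]],[[-2,-0.3,0],[0,0,-2]],[[-2,-0.3,0],[0,0,-2]],[[-2,-0.3,0],[0,0,0]],[[-1.7,-0.1,0],[0,0,0]],[[0,0,0],[0,0,0]],[[0,0,0],[0,0,0]]])

```text
clock: 29.7
tool_pos: [0.436, 0.3184, 0.1512]
eef_rot: [0.226, 0.974, 0.001, 0.001]
contact_force: [0.3, -0.7, 1.0]
opening: 1.002
finger_force: 0.0
```

>>> step_arm(increments=[[[0,0,0],[0,0,0]],[[0,0,0],[0,0,0]],[[0,0,0],[0,0,0]],[[0,0,0],[0,0,0]],[[0,0,0],[0,0,0]],[[0,0,0],[0,0,0]],[[0,0,0],[0,0,0]],[[0,0,0],[0,0,0]],[[0,0,0],[0,0,0]],[[0,0,0],[0,0,0]]])

```text
clock: 30.7
tool_pos: [0.4351, 0.318, 0.1505]
eef_rot: [0.227, 0.974, 0.0, 0.0]
contact_force: [-1.1, -0.6, 0.0]
opening: 0.998
finger_force: 0.0
```

```bash
python3 st.py; python3 - <<'E'
from h import *
p,d,c=snap('wrist','w8'); P=pts(d,c); h=hsv(p); V=h[...,2]; ok=d>0
print('carton');rect(P,.066,.08,ok&(h[...,0]<20)&(h[...,1]>40),200)
p,d,c=snap('side','side8'); P=pts(d,c); h=hsv(p); ok=d>0
print('side');rect(P,.066,.08,ok&(h[...,0]<20)&(h[...,1]>40),200); rect(P,.068,.085,ok&(h[...,2]<70))
E
```

```text
pos [0.4351 0.318  0.1505] ang 63.81 F [-1.11 -0.58  0.04] M [ 0.081 -0.095 -0.003] op 0.998 ff 0.0 q [-0.45  0.68 -0.44  1.87  0.43  0.69 -0.03]
carton
x 0.4347 y 0.3175  64x46 long-axis -24.9 deg z 0.072 n 4059 px 318,227
x 0.4406 y 0.1613  64x47 long-axis -26.7 deg z 0.072 n 2859 px 139,306
side
x 0.4312 y -0.1636  64x52 long-axis 17.4 deg z 0.071 n 313 px 392,212
x 0.8620 y 0.4096  345x126 long-axis -85.2 deg z 0.071 n 8591 px 66,325
x 0.4409 y 0.1627  67x50 long-axis -29.0 deg z 0.072 n 578 px 343,291
x 0.4346 y 0.3181  67x50 long-axis -25.9 deg z 0.072 n 828 px 315,346
x 0.5982 y -0.3302  24x10 long-axis 13.4 deg z 0.078 n 56 px 347,169
x 0.3097 y -0.3546  86x78 long-axis 18.8 deg z 0.080 n 555 px 458,185
x 0.4041 y -0.0159  87x79 long-axis 17.0 deg z 0.080 n 870 px 388,245
x 0.5915 y 0.3432  66x54 long-axis -13.2 deg z 0.074 n 839 px 225,330
x 0.4553 y 0.4588  19x3 long-axis 74.7 deg z 0.078 n 31 px 267,399
```

>>> step_arm(increments=[[[-0.04,-0.05,-2],[0,0,0.8]],[[0,0,-2],[0,0,0]],[[0,0,-2],[0,0,0]],[[0,0,-2],[0,0,0]],[[0,0,-2],[0,0,0]],[[0,0,-1.5],[0,0,0]],[[0,0,-1.5],[0,0,0]],[[0,0,-1],[0,0,0]],[[0,0,-0.6],[0,0,0]],[[0,0,0],[0,0,0]]])

```text
clock: 31.8
tool_pos: [0.4345, 0.3174, 0.0041]
eef_rot: [0.22, 0.976, -0.0, -0.0]
contact_force: [-1.4, -0.2, 0.4]
opening: 1.001
finger_force: 0.0
```

>>> step_arm(increments=[[[0,0,0],[0,0,0]],[[0,0,0],[0,0,0]],[[0,0,0],[0,0,0]],[[0,0,0],[0,0,0]],[[0,0,0],[0,0,0]],[[0,0,0],[0,0,0]],[[0,0,0],[0,0,0]],[[0,0,0],[0,0,0]],[[0,0,0],[0,0,0]],[[0,0,0],[0,0,0]]], fingers=0, grip_force=20)

```text
clock: 32.8
tool_pos: [0.4348, 0.3175, 0.0047]
eef_rot: [0.22, 0.976, 0.0, 0.0]
contact_force: [-0.8, -1.4, 2.9]
opening: 0.516
finger_force: 20.0
```

>>> step_arm(increments=[[[0,0,1],[0,0,0]],[[0,0,2],[0,0,0]],[[0,0,2],[0,0,0]],[[0,0,2],[0,0,0]],[[0,0,2],[0,0,0]],[[0,0,2],[0,0,0]],[[0,0,2],[0,0,0]],[[0,0,1],[0,0,0]],[[0,0,0],[0,0,0]],[[0,0,0],[0,0,0]]])

```text
clock: 33.8
tool_pos: [0.4345, 0.3171, 0.1441]
eef_rot: [0.22, 0.976, -0.0, -0.0]
contact_force: [0.0, -0.2, -1.6]
opening: 0.518
finger_force: 20.0
```

>>> step_arm(increments=[[[0,-3.5,0],[0,0,-6.4]],[[0,-3.5,0],[0,0,-6.4]],[[0,-3.5,0],[0,0,-6.4]],[[0,-3.5,0],[0,0,-6.4]],[[0,-3.5,0],[0,0,-6.4]],[[0,-3.5,0],[0,0,-6.4]],[[0,-3.5,0],[0,0,-6.4]],[[0,-3.5,0],[0,0,-6.4]],[[0,-3.5,0],[0,0,-6.4]],[[0,-3.5,0],[0,0,-6.4]]])

```text
clock: 34.8
tool_pos: [0.4339, -0.0338, 0.1437]
eef_rot: [0.705, 0.709, -0.001, -0.001]
contact_force: [0.7, -0.3, -1.7]
opening: 0.52
finger_force: 20.0
```

>>> step_arm(increments=[[[2.5,-1,0],[0,0,0]],[[2.5,-1,0],[0,0,0]],[[2.5,-1,0],[0,0,0]],[[2.5,-1,0],[0,0,0]],[[2.5,-1,0],[0,0,0]],[[2.5,-1.2,0],[0,0,0]],[[2.5,0,0],[0,0,0]],[[2.5,0,0],[0,0,0]],[[1.5,0,0],[0,0,0]],[[0,0,0],[0,0,0]]])

```text
clock: 35.8
tool_pos: [0.6507, -0.0939, 0.1427]
eef_rot: [0.703, 0.711, -0.0, -0.0]
contact_force: [-0.7, -0.4, -1.7]
opening: 0.518
finger_force: 20.0
```

>>> step_arm(increments=[[[0,0,0],[0,0,0]],[[0,0,0],[0,0,0]],[[0,0,0],[0,0,0]],[[0,0,0],[0,0,0]],[[0,0,0],[0,0,0]],[[0,0,0],[0,0,0]],[[0,0,0],[0,0,0]],[[0,0,0],[0,0,0]],[[0,0,0],[0,0,0]],[[0,0,0],[0,0,0]]])

```text
clock: 36.8
tool_pos: [0.6497, -0.0945, 0.1445]
eef_rot: [0.703, 0.711, 0.0, 0.0]
contact_force: [0.3, -0.1, -1.5]
opening: 0.521
finger_force: 20.0
```

```bash
python3 st.py; python3 - <<'E'
from h import *
p,d,c=snap('wrist','w9'); P=pts(d,c); h=hsv(p); V=h[...,2]; ok=d>0
print('tray');rect(P,.062,.07,ok&(h[...,0]<30)&(h[...,1]>30),100)
E
```

```text
pos [ 0.6497 -0.0945  0.1445] ang 0.6 F [ 0.3  -0.11 -1.47] M [-0.056 -0.018  0.05 ] op 0.521 ff 19.99182578874752 q [ 0.19  0.8  -0.22  1.52  0.21  0.85 -0.1 ]
tray
x 0.6134 y -0.1120  157x127 long-axis 1.1 deg z 0.066 n 3646 px 244,205
x 0.4414 y -0.1473  73x36 long-axis -21.7 deg z 0.066 n 602 px 66,298
```

View pics/w9.png

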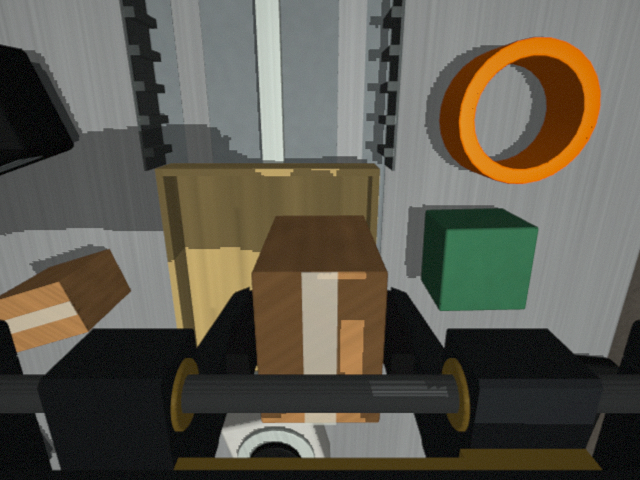

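The picture shows the carton held over the tray's front right quarter at (320,290). Lower and release.

>>> step_arm(increments=[[[0,0,-2],[0,0,0]],[[0,0,-2],[0,0,0]],[[0,0,-2],[0,0,0]],[[0,0,-1.5],[0,0,0]],[[0,0,-1],[0,0,0]],[[0,0,-0.7],[0,0,0]],[[0,0,-0.4],[0,0,0]],[[0,0,-0.2],[0,0,0]],[[0,0,0],[0,0,0]],[[0,0,0],[0,0,0]]])

```text
clock: 37.85
tool_pos: [0.6502, -0.0945, 0.0471]
eef_rot: [0.703, 0.711, 0.0, 0.0]
contact_force: [-0.0, 0.8, -1.9]
opening: 0.521
finger_force: 20.0
```

```bash
python3 st.py
```

```text
pos [ 0.6502 -0.0945  0.0471] ang 0.6 F [-0.02  0.79 -1.9 ] M [ 0.044 -0.006 -0.01 ] op 0.521 ff 19.991865826305002 q [ 0.17  0.93 -0.19  1.57  0.25  0.66 -0.13]
```

>>> step_arm(increments=[[[0,0,-0.1],[0,0,0]],[[0,0,0],[0,0,0]],[[0,0,0],[0,0,0]],[[0,0,0],[0,0,0]],[[0,0,0],[0,0,0]],[[0,0,1],[0,0,0]],[[0,0,2],[0,0,0]],[[0,0,2],[0,0,0]],[[0,0,2.5],[0,0,0]],[[0,0,2.5],[0,0,0]]], fingers=0.7)

```text
clock: 38.85
tool_pos: [0.6496, -0.0945, 0.1471]
eef_rot: [0.703, 0.711, 0.0, 0.0]
contact_force: [0.1, -0.5, 0.2]
opening: 0.701
finger_force: 0.0
```

>>> step_arm(increments=[[[-3,0,0],[0,0,6.3]],[[-3,0,0],[0,0,6.3]],[[-3,2,0],[0,0,6.3]],[[-3,2,0],[0,0,6.3]],[[-3,3,0],[0,0,6.3]],[[-3,3,0],[0,0,6.3]],[[-2.9,4,0],[0,0,6.3]],[[0,4,0],[0,0,6.3]],[[0,4,0],[0,0,6.3]],[[0,3.6,0],[0,0,6]]], fingers=1.0)

```text
clock: 39.85
tool_pos: [0.441, 0.1637, 0.1466]
eef_rot: [0.228, 0.974, 0.001, 0.001]
contact_force: [0.6, 0.2, -0.5]
opening: 1.0
finger_force: 0.0
```

>>> step_arm(increments=[[[0,0,0],[0,0,0]],[[0,0,0],[0,0,0]],[[0,0,0],[0,0,0]],[[0,0,0],[0,0,0]],[[0,0,0],[0,0,0]],[[0,0,0],[0,0,0]],[[0,0,0],[0,0,0]],[[0,0,0],[0,0,0]],[[0,0,0],[0,0,0]],[[0,0,0],[0,0,0]]])

```text
clock: 40.85
tool_pos: [0.4407, 0.1615, 0.1455]
eef_rot: [0.231, 0.973, 0.0, -0.0]
contact_force: [-0.3, 0.8, -0.8]
opening: 1.004
finger_force: 0.0
```

```bash
python3 st.py; python3 - <<'E'
from h import *
p,d,c=snap('wrist','w10'); P=pts(d,c); h=hsv(p); ok=d>0
print('carton');rect(P,.066,.08,ok&(h[...,0]<20)&(h[...,1]>40),200)
p,d,c=snap('side','side10'); P=pts(d,c); h=hsv(p); ok=d>0
print('side');rect(P,.066,.08,ok&(h[...,0]<20)&(h[...,1]>40),200); rect(P,.1,.118,ok&(h[...,0]<22)&(h[...,1]>40)); rect(P,.055,.07,ok&(h[...,0]<30)&(h[...,1]>40),300)
E
```

```text
pos [0.4407 0.1615 0.1455] ang 63.3 F [-0.29  0.8  -0.79] M [-0.018 -0.024  0.012] op 1.004 ff 0.0 q [-0.16  0.62 -0.45  2.07  0.5   0.56  0.13]
carton
x 0.4411 y 0.1611  64x46 long-axis -26.8 deg z 0.072 n 4192 px 318,230
side
x 0.4317 y -0.1642  64x53 long-axis 17.4 deg z 0.071 n 318 px 392,212
x 0.8629 y 0.4102  344x126 long-axis -85.3 deg z 0.071 n 8574 px 66,325
x 0.4411 y 0.1620  67x51 long-axis -26.6 deg z 0.072 n 575 px 342,291
x 0.6498 y -0.0908  73x46 long-axis -89.9 deg z 0.112 n 290 px 292,194
x 0.8162 y 0.4054  351x68 long-axis 88.2 deg z 0.064 n 1532 px 91,336
```

>>> step_arm(increments=[[[0.02,-0.03,-2],[0,0,0]],[[0,0,-2],[0,0,0]],[[0,0,-2],[0,0,0]],[[0,0,-2],[0,0,0]],[[0,0,-2],[0,0,0]],[[0,0,-1.5],[0,0,0]],[[0,0,-1.2],[0,0,0]],[[0,0,-0.8],[0,0,0]],[[0,0,-0.6],[0,0,0]],[[0,0,0],[0,0,0]]])

```text
clock: 41.95
tool_pos: [0.4407, 0.1613, 0.0041]
eef_rot: [0.231, 0.973, -0.0, -0.0]
contact_force: [-0.1, -0.9, -0.4]
opening: 1.001
finger_force: 0.0
```

>>> step_arm(increments=[[[0,0,0],[0,0,0]],[[0,0,0],[0,0,0]],[[0,0,0],[0,0,0]],[[0,0,0],[0,0,0]],[[0,0,0],[0,0,0]],[[0,0,0],[0,0,0]],[[0,0,0],[0,0,0]],[[0,0,0],[0,0,0]],[[0,0,0],[0,0,0]],[[0,0,0],[0,0,0]]], fingers=0, grip_force=20)

```text
clock: 42.95
tool_pos: [0.441, 0.1611, 0.0047]
eef_rot: [0.231, 0.973, -0.0, 0.0]
contact_force: [-0.1, -0.9, 4.1]
opening: 0.52
finger_force: 20.0
```

>>> step_arm(increments=[[[0,0,1],[0,0,0]],[[0,0,2],[0,0,0]],[[0,0,2],[0,0,0]],[[0,0,2],[0,0,0]],[[0,0,2],[0,0,0]],[[0,0,2],[0,0,0]],[[0,0,2],[0,0,0]],[[0,0,1],[0,0,0]],[[0,0,0],[0,0,0]],[[0,0,0],[0,0,0]]])

```text
clock: 43.95
tool_pos: [0.4406, 0.1609, 0.1439]
eef_rot: [0.231, 0.973, -0.0, -0.0]
contact_force: [0.8, -0.6, -2.7]
opening: 0.516
finger_force: 20.0
```

>>> step_arm(increments=[[[0,-3,0],[0,0,-6.3]],[[0,-3,0],[0,0,-6.3]],[[0,-3,0],[0,0,-6.3]],[[0,-3,0],[0,0,-6.3]],[[0,-3,0],[0,0,-6.3]],[[0,-3,0],[0,0,-6.3]],[[2,-3,0],[0,0,-6.3]],[[3,-3,0],[0,0,-6.3]],[[3,-1.7,0],[0,0,-6.3]],[[3,0,0],[0,0,-6]]])

```text
clock: 44.95
tool_pos: [0.5506, -0.1004, 0.143]
eef_rot: [0.707, 0.707, -0.002, -0.0]
contact_force: [0.4, 0.4, -1.5]
opening: 0.519
finger_force: 20.0
```

>>> step_arm(increments=[[[2.1,0,0],[0,0,0]],[[0,0,0],[0,0,0]],[[0,0,0],[0,0,0]],[[0,0,0],[0,0,0]],[[0,0,0],[0,0,0]],[[0,0,0],[0,0,0]],[[0,0,0],[0,0,0]],[[0,0,0],[0,0,0]],[[0,0,0],[0,0,0]],[[0,0,0],[0,0,0]]])

```text
clock: 45.95
tool_pos: [0.5719, -0.0958, 0.1446]
eef_rot: [0.703, 0.711, 0.0, 0.0]
contact_force: [-0.7, 0.4, -1.2]
opening: 0.515
finger_force: 20.0
```

```bash
python3 st.py; python3 - <<'E'
from h import *
p,d,c=snap('wrist','w11'); P=pts(d,c); h=hsv(p); ok=d>0
rect(P,.062,.07,ok&(h[...,0]<30)&(h[...,1]>30),100)
print('placed');rect(P,.105,.118,ok&(h[...,0]<22)&(h[...,1]>40),100)
print('held top');rect(P,.17,.23,ok&(h[...,0]<22)&(h[...,1]>40),100)
E
```

```text
pos [ 0.5719 -0.0958  0.1446] ang 0.6 F [-0.7   0.37 -1.17] M [ 0.038  0.019 -0.009] op 0.515 ff 19.999086912721395 q [ 0.22  0.71 -0.23  1.76  0.24  0.7  -0.13]
x 0.6133 y -0.0706  156x44 long-axis 1.0 deg z 0.066 n 2378 px 372,176
x 0.6437 y -0.0658  53x23 long-axis 31.2 deg z 0.066 n 232 px 418,193
x 0.3382 y -0.1376  64x10 long-axis 88.3 deg z 0.066 n 675 px 12,276
x 0.4381 y -0.1475  76x37 long-axis -19.0 deg z 0.066 n 524 px 156,295
x 0.6894 y -0.1634  27x6 long-axis -88.8 deg z 0.066 n 252 px 466,313
placed
x 0.6503 y -0.0938  65x47 long-axis -88.6 deg z 0.113 n 7372 px 446,250
held top
x 0.5727 y -0.0836  59x42 long-axis 0.4 deg z 0.212 n 14845 px 320,300
x 0.5725 y -0.1242  46x8 long-axis 0.6 deg z 0.212 n 1263 px 319,418
```

>>> step_arm(increments=[[[0,0,-2],[0,0,0]],[[0,0,-2],[0,0,0]],[[0,0,-2],[0,0,0]],[[0,0,-1.5],[0,0,0]],[[0,0,-1],[0,0,0]],[[0,0,-0.7],[0,0,0]],[[0,0,-0.4],[0,0,0]],[[0,0,-0.3],[0,0,0]],[[0,0,0],[0,0,0]],[[0,0,0],[0,0,0]]])

```text
clock: 47.0
tool_pos: [0.5723, -0.0958, 0.046]
eef_rot: [0.703, 0.711, 0.0, 0.0]
contact_force: [-0.2, 0.0, -1.3]
opening: 0.515
finger_force: 20.0
```

>>> step_arm(increments=[[[0,0,0],[0,0,0]],[[0,0,0],[0,0,0]],[[0,0,0],[0,0,0]],[[0,0,0],[0,0,0]],[[0,0,0],[0,0,0]],[[0,0,1],[0,0,0]],[[0,0,2],[0,0,0]],[[0,0,2],[0,0,0]],[[0,0,2.5],[0,0,0]],[[0,0,2.5],[0,0,0]]], fingers=0.63)

```text
clock: 48.0
tool_pos: [0.5718, -0.0957, 0.1471]
eef_rot: [0.703, 0.711, 0.0, 0.0]
contact_force: [0.2, 0.6, -0.0]
opening: 0.633
finger_force: 0.0
```

```bash
python3 st.py; python3 - <<'E'
from h import *
p,d,c=snap('side','side12'); P=pts(d,c); h=hsv(p); ok=d>0
print('side');rect(P,.066,.08,ok&(h[...,0]<20)&(h[...,1]>40),200); rect(P,.1,.118,ok&(h[...,0]<22)&(h[...,1]>40))
p,d,c=snap('scene','scene12'); P=pts(d,c); h=hsv(p); ok=d>0
print('scene');rect(P,.066,.08,ok&(h[...,0]<20)&(h[...,1]>40),100); rect(P,.1,.118,ok&(h[...,0]<22)&(h[...,1]>40))
E
```

```text
pos [ 0.5718 -0.0957  0.1471] ang 0.61 F [ 0.18  0.59 -0.03] M [-0.023 -0.064 -0.033] op 0.633 ff 0.0 q [ 0.22  0.71 -0.23  1.76  0.24  0.7  -0.13]
side
x 0.4312 y -0.1634  64x51 long-axis 17.9 deg z 0.071 n 315 px 392,212
x 0.8623 y 0.4098  345x126 long-axis -85.5 deg z 0.071 n 8601 px 66,325
x 0.6495 y -0.0922  70x48 long-axis -88.8 deg z 0.112 n 386 px 294,195
x 0.5716 y -0.0943  73x47 long-axis -89.4 deg z 0.112 n 371 px 326,201
scene
x 0.8606 y 0.4076  350x126 long-axis -85.5 deg z 0.072 n 3420 px 500,255
x 0.4326 y -0.1677  67x50 long-axis 18.2 deg z 0.073 n 229 px 253,235
x 0.6613 y -0.0949  81x43 long-axis 73.5 deg z 0.073 n 114 px 309,271
x 0.5725 y -0.0997  65x53 long-axis -87.4 deg z 0.113 n 292 px 294,243
x 0.6505 y -0.0967  68x50 long-axis -87.0 deg z 0.113 n 359 px 307,258
```

Two in. Now carton A.

>>> step_arm(increments=[[[-1.5,-0.7,0],[0,0,-7.2]],[[-1.5,-0.7,0],[0,0,-7.2]],[[-1.5,-0.7,0],[0,0,-7.2]],[[-1.5,-0.7,0],[0,0,-7.2]],[[-1.5,-0.7,0],[0,0,-7.2]],[[-1.5,-0.7,0],[0,0,-7.2]],[[-1.5,-0.7,0],[0,0,-7.2]],[[-1.5,-0.7,0],[0,0,-7.2]],[[-1,-0.7,0],[0,0,-7.2]],[[-1,-0.7,0],[0,0,-7.7]]], fingers=1.0)

```text
clock: 49.1
tool_pos: [0.431, -0.1659, 0.1454]
eef_rot: [0.988, 0.155, -0.0, -0.0]
contact_force: [-0.5, 0.1, -0.1]
opening: 1.0
finger_force: 0.0
```

>>> step_arm(increments=[[[0,0,0],[0,0,0]],[[0,0,0],[0,0,0]],[[0,0,0],[0,0,0]],[[0,0,0],[0,0,0]],[[0,0,0],[0,0,0]],[[0,0,0],[0,0,0]],[[0,0,0],[0,0,0]],[[0,0,0],[0,0,0]],[[0,0,0],[0,0,0]],[[0,0,0],[0,0,0]]])

```text
clock: 50.1
tool_pos: [0.4319, -0.1658, 0.1455]
eef_rot: [0.988, 0.157, 0.0, 0.0]
contact_force: [0.8, 0.6, 0.9]
opening: 0.997
finger_force: 0.0
```

```bash
python3 st.py; python3 - <<'E'
from h import *
p,d,c=snap('wrist','w13'); P=pts(d,c); h=hsv(p); ok=d>0
print('carton');rect(P,.066,.08,ok&(h[...,0]<20)&(h[...,1]>40),200)
E
```

```text
pos [ 0.4319 -0.1658  0.1455] ang -71.89 F [0.77 0.62 0.87] M [0.052 0.056 0.037] op 0.997 ff 0.0 q [ 0.2   0.59  0.1   2.11 -0.13  0.45 -0.85]
carton
x 0.4320 y -0.1652  64x46 long-axis 17.7 deg z 0.072 n 4975 px 320,228
```

>>> step_arm(increments=[[[0,0.05,-2],[0,0,-0.3]],[[0,0,-2],[0,0,0]],[[0,0,-2],[0,0,0]],[[0,0,-2],[0,0,0]],[[0,0,-2],[0,0,0]],[[0,0,-1.5],[0,0,0]],[[0,0,-1.2],[0,0,0]],[[0,0,-0.8],[0,0,0]],[[0,0,-0.6],[0,0,0]],[[0,0,0],[0,0,0]]])

```text
clock: 51.15
tool_pos: [0.4318, -0.1652, 0.0042]
eef_rot: [0.988, 0.155, -0.0, -0.0]
contact_force: [0.3, -0.2, 0.3]
opening: 0.997
finger_force: 0.0
```

>>> step_arm(increments=[[[0,0,0],[0,0,0]],[[0,0,0],[0,0,0]],[[0,0,0],[0,0,0]],[[0,0,0],[0,0,0]],[[0,0,0],[0,0,0]],[[0,0,0],[0,0,0]],[[0,0,0],[0,0,0]],[[0,0,0],[0,0,0]],[[0,0,0],[0,0,0]],[[0,0,0],[0,0,0]]], fingers=0, grip_force=20)

```text
clock: 52.15
tool_pos: [0.4321, -0.1654, 0.0047]
eef_rot: [0.988, 0.155, 0.0, 0.0]
contact_force: [-0.8, 0.2, 3.8]
opening: 0.517
finger_force: 20.0
```

>>> step_arm(increments=[[[0,0,1],[0,0,0]],[[0,0,2],[0,0,0]],[[0,0,2],[0,0,0]],[[0,0,2],[0,0,0]],[[0,0,2],[0,0,0]],[[0,0,2],[0,0,0]],[[0,0,2],[0,0,0]],[[0,0,1],[0,0,0]],[[0,0,0],[0,0,0]],[[0,0,0],[0,0,0]]])

```text
clock: 53.15
tool_pos: [0.4315, -0.165, 0.1442]
eef_rot: [0.988, 0.155, -0.0, -0.0]
contact_force: [0.5, 0.1, -2.1]
opening: 0.52
finger_force: 20.0
```

>>> step_arm(increments=[[[1.8,-0.06,0],[0,0,7.3]],[[1.8,-0.06,0],[0,0,7.3]],[[1.8,-0.06,0],[0,0,7.3]],[[1.8,-0.06,0],[0,0,7.3]],[[1.8,-0.06,0],[0,0,7.3]],[[1.8,-0.06,0],[0,0,7.3]],[[1.8,-0.06,0],[0,0,7.3]],[[1.8,-0.06,0],[0,0,7.3]],[[1.8,-0.06,0],[0,0,7.3]],[[2,-0.06,0],[0,0,7.1]]])

```text
clock: 54.15
tool_pos: [0.6131, -0.1711, 0.1426]
eef_rot: [0.702, 0.713, -0.001, -0.002]
contact_force: [0.2, -0.5, -2.1]
opening: 0.521
finger_force: 20.0
```

>>> step_arm(increments=[[[0,0,0],[0,0,0]],[[0,0,0],[0,0,0]],[[0,0,0],[0,0,0]],[[0,0,0],[0,0,0]],[[0,0,0],[0,0,0]],[[0,0,0],[0,0,0]],[[0,0,0],[0,0,0]],[[0,0,0],[0,0,0]],[[0,0,0],[0,0,0]],[[0,0,0],[0,0,0]]])

```text
clock: 55.15
tool_pos: [0.6139, -0.1713, 0.1445]
eef_rot: [0.703, 0.711, 0.0, 0.0]
contact_force: [0.3, 0.0, -2.2]
opening: 0.517
finger_force: 20.0
```

```bash
python3 st.py; python3 - <<'E'
from h import *
p,d,c=snap('wrist','w14'); P=pts(d,c); h=hsv(p); ok=d>0
print('placed');rect(P,.105,.118,ok&(h[...,0]<22)&(h[...,1]>40),100)
print('held top');rect(P,.17,.23,ok&(h[...,0]<22)&(h[...,1]>40),100)
E
```

```text
pos [ 0.6139 -0.1713  0.1445] ang 0.6 F [ 0.34  0.02 -2.25] M [ 0.055 -0.002 -0.009] op 0.517 ff 19.99693740159273 q [ 0.34  0.78 -0.25  1.58  0.24  0.81 -0.  ]
placed
x 0.6362 y -0.0942  64x18 long-axis -89.2 deg z 0.113 n 4085 px 361,119
x 0.6647 y -0.0936  64x18 long-axis -89.3 deg z 0.113 n 3762 px 414,119
x 0.5725 y -0.0957  64x46 long-axis -89.5 deg z 0.113 n 10235 px 245,120
held top
x 0.6138 y -0.1594  59x41 long-axis 0.7 deg z 0.212 n 14729 px 319,301
x 0.6144 y -0.1998  46x8 long-axis 0.8 deg z 0.212 n 1294 px 320,418
```

>>> step_arm(increments=[[[0,0,-2],[0,0,0]],[[0,0,-2],[0,0,0]],[[0,0,-2],[0,0,0]],[[0,0,-1.5],[0,0,0]],[[0,0,-1],[0,0,0]],[[0,0,-0.7],[0,0,0]],[[0,0,-0.4],[0,0,0]],[[0,0,-0.3],[0,0,0]],[[0,0,0],[0,0,0]],[[0,0,0],[0,0,0]]])

```text
clock: 56.2
tool_pos: [0.6143, -0.1714, 0.046]
eef_rot: [0.703, 0.711, 0.0, 0.0]
contact_force: [0.5, 0.4, -0.9]
opening: 0.521
finger_force: 20.0
```

>>> step_arm(increments=[[[0,0,0],[0,0,0]],[[0,0,0],[0,0,0]],[[0,0,0],[0,0,0]],[[0,0,0],[0,0,0]],[[0,0,0],[0,0,0]],[[0,0,1],[0,0,0]],[[0,0,2],[0,0,0]],[[0,0,2],[0,0,0]],[[0,0,2.5],[0,0,0]],[[0,0,2.5],[0,0,0]]], fingers=0.65)

```text
clock: 57.2
tool_pos: [0.6139, -0.1712, 0.1471]
eef_rot: [0.703, 0.711, 0.0, 0.0]
contact_force: [0.1, 0.0, -0.1]
opening: 0.651
finger_force: 0.0
```

>>> step_arm(increments=[[[0,-1.5,0],[0,0,0]],[[0,-1.5,0],[0,0,0]],[[0,-1.5,0],[0,0,0]],[[0,-1.5,0],[0,0,0]],[[0,-1.5,0],[0,0,0]],[[0,-1.5,0],[0,0,0]],[[0,-1,0],[0,0,0]],[[0,0,0],[0,0,0]],[[0,0,0],[0,0,0]],[[0,0,0],[0,0,0]]], fingers=0)

```text
clock: 58.2
tool_pos: [0.6142, -0.2698, 0.1456]
eef_rot: [0.703, 0.711, 0.0, -0.0]
contact_force: [-0.6, 0.1, -0.9]
opening: 0.003
finger_force: 0.0
```

>>> step_arm(increments=[[[0,0,0],[0,0,0]],[[0,0,0],[0,0,0]],[[0,0,0],[0,0,0]],[[0,0,0],[0,0,0]],[[0,0,0],[0,0,0]],[[0,0,0],[0,0,0]],[[0,0,0],[0,0,0]],[[0,0,0],[0,0,0]],[[0,0,0],[0,0,0]],[[0,0,0],[0,0,0]]])

```text
clock: 59.2
tool_pos: [0.6139, -0.2713, 0.1455]
eef_rot: [0.703, 0.711, 0.0, 0.0]
contact_force: [0.3, -1.0, 0.4]
opening: 0.004
finger_force: 0.0
```

```bash
python3 st.py; python3 - <<'E'
from h import *
p,d,c=snap('wrist','w15'); P=pts(d,c); h=hsv(p); V=h[...,2]; ok=d>0
print('cartons');rect(P,.105,.118,ok&(h[...,0]<22)&(h[...,1]>40),100)
print('floor-level cartons');rect(P,.066,.08,ok&(h[...,0]<20)&(h[...,1]>60),100)
print('plate');rect(P,.07,.099,ok&(h[...,1]<50)&(V>90),50); rect(P,.097,.105,ok&(h[...,1]<50)&(V>90),50)
print('guide');rect(P,.028,.035,ok&(V>170)&(h[...,1]<50),50)
print('knob');rect(P,.08,.095,ok&(V<70))
snap('scene','scene15'); p,d,c=snap('side','side15')
P=pts(d,c);h=hsv(p);rect(P,.055,.085,(d>0)&(h[...,0]<20)&(h[...,1]>60),60); print('plug');rect(P,.07,.08,(d>0)&(h[...,2]<70),300)
a=cv2.imread('pics/scene15.png');b=cv2.imread('pics/side15.png');cv2.imwrite('pics/m15.png',np.vstack([cv2.resize(a[130:430,100:500],(400,300)),cv2.resize(b[130:430,170:570],(400,300))]))
E
```

```text
pos [ 0.6139 -0.2713  0.1455] ang 0.6 F [ 0.32 -0.97  0.4 ] M [-0.054 -0.05   0.009] op 0.004 ff 0.0 q [ 0.48  0.82 -0.27  1.47  0.25  0.89  0.15]
cartons
x 0.6146 y -0.1715  64x46 long-axis -89.4 deg z 0.113 n 9601 px 322,71
floor-level cartons
x 0.5731 y -0.1276  46x2 long-axis 2.1 deg z 0.073 n 491 px 253,3
x 0.6504 y -0.1258  45x1 long-axis 0.3 deg z 0.071 n 363 px 382,2
plate
x 0.6146 y -0.2211  50x8 long-axis 0.5 deg z 0.100 n 1150 px 321,168
guide
knob
x 0.6147 y -0.3317  14x1 long-axis -89.5 deg z 0.089 n 44 px 320,316
x 0.6915 y -0.6176  79x29 long-axis -71.6 deg z 0.074 n 92 px 349,131
x 0.6137 y -0.1316  177x159 long-axis -89.6 deg z 0.065 n 918 px 313,216
x 0.6226 y -0.1289  33x18 long-axis -76.2 deg z 0.071 n 71 px 309,202
x 0.8616 y 0.4090  344x129 long-axis -85.3 deg z 0.070 n 9577 px 69,326
plug
x 0.5918 y 0.3426  66x54 long-axis -14.9 deg z 0.075 n 801 px 225,329
```

View pics/m15.png

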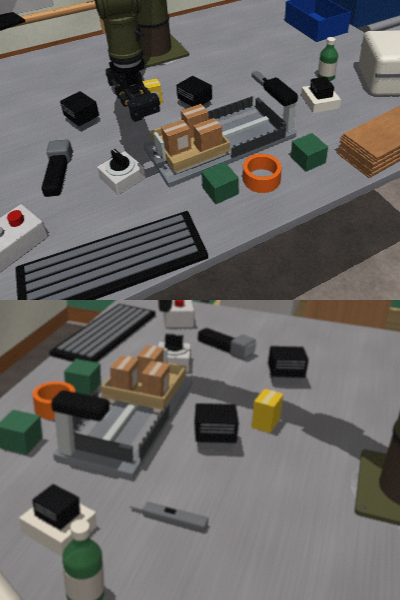

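The view shows all three cartons upright in the tray, the plug seated and nothing else brown on the bench apart from the sheet stack. Lower behind the plate and push.

>>> step_arm(increments=[[[0.05,0,-2],[0,0,0]],[[0,0,-2],[0,0,0]],[[0,0,-2],[0,0,0]],[[0,0,-2],[0,0,0]],[[0,0,-2],[0,0,0]],[[0,0,-1.5],[0,0,0]],[[0,0,0],[0,0,0]],[[0,0,0],[0,0,0]],[[0,0,0],[0,0,0]],[[0,0,0],[0,0,0]]])

```text
clock: 60.35
tool_pos: [0.6153, -0.2716, 0.0317]
eef_rot: [0.703, 0.711, 0.0, 0.001]
contact_force: [-0.5, -0.5, 0.4]
opening: 0.005
finger_force: 0.0
```

>>> step_arm(increments=[[[0,0.6,0],[0,0,0]],[[0,0.6,0],[0,0,0]],[[0,0.6,0],[0,0,0]],[[0,0.6,0],[0,0,0]],[[0,0.6,0],[0,0,0]],[[0,0.6,0],[0,0,0]],[[0,0.6,0],[0,0,0]],[[0,0.6,0],[0,0,0]],[[0,0.6,0],[0,0,0]],[[0,0.6,0],[0,0,0]]])

```text
clock: 61.35
tool_pos: [0.6143, -0.2116, 0.0306]
eef_rot: [0.704, 0.711, -0.0, 0.0]
contact_force: [0.1, -5.1, -0.1]
opening: 0.003
finger_force: 2.3
```

```bash
python3 st.py; python3 - <<'E'
from h import *
p,d,c=snap('side','side16'); P=pts(d,c); h=hsv(p); ok=d>0
rect(P,.1,.118,ok&(h[...,0]<22)&(h[...,1]>40)); rect(P,.055,.07,ok&(h[...,0]<30)&(h[...,1]>40),300)
E
```

```text
pos [ 0.6143 -0.2116  0.0306] ang 0.56 F [ 0.11 -5.07 -0.13] M [-0.883 -0.006 -0.04 ] op 0.003 ff 2.3359133396297693 q [ 0.37  0.95 -0.21  1.6   0.29  0.62  0.02]
x 0.6116 y -0.1192  170x125 long-axis -89.0 deg z 0.112 n 1164 px 309,198
x 0.6177 y -0.1070  176x166 long-axis -89.3 deg z 0.063 n 837 px 311,222
x 0.8226 y 0.4051  351x75 long-axis 89.3 deg z 0.064 n 1638 px 88,337
```

>>> step_arm(increments=[[[-0.01,0.8,0],[0,0,0]],[[-0.01,0.8,0],[0,0,0]],[[-0.01,0.8,0],[0,0,0]],[[-0.01,0.8,0],[0,0,0]],[[-0.01,0.8,0],[0,0,0]],[[-0.01,0.8,0],[0,0,0]],[[-0.01,0.8,0],[0,0,0]],[[-0.01,0.8,0],[0,0,0]],[[-0.01,0.8,0],[0,0,0]],[[-0.01,0.8,0],[0,0,0]]])

```text
clock: 62.4
tool_pos: [0.6133, -0.1306, 0.0306]
eef_rot: [0.703, 0.711, -0.0, 0.0]
contact_force: [0.4, -4.8, -0.1]
opening: 0.004
finger_force: 2.5
```

>>> step_arm(increments=[[[-0.01,0.6,0],[0,0,0]],[[-0.01,0.6,0],[0,0,0]],[[-0.01,0.6,0],[0,0,0]],[[-0.01,0.6,0],[0,0,0]],[[-0.01,0.6,0],[0,0,0]],[[-0.01,0.6,0],[0,0,0]],[[-0.01,0.6,0],[0,0,0]],[[-0.01,0.6,0],[0,0,0]],[[0,0,0],[0,0,0]],[[0,0,0],[0,0,0]]])

```text
clock: 63.4
tool_pos: [0.6125, -0.0812, 0.0305]
eef_rot: [0.703, 0.711, 0.001, -0.001]
contact_force: [0.0, 0.6, 0.7]
opening: 0.004
finger_force: 0.0
```

```bash
python3 st.py; python3 - <<'E'
from h import *
p,d,c=snap('side','side17'); P=pts(d,c); h=hsv(p); ok=d>0
rect(P,.1,.118,ok&(h[...,0]<22)&(h[...,1]>40)); rect(P,.055,.07,ok&(h[...,0]<30)&(h[...,1]>40),300)
E
```

```text
pos [ 0.6125 -0.0812  0.0305] ang 0.67 F [0.04 0.57 0.67] M [-0.049  0.022 -0.001] op 0.004 ff 0.0 q [ 0.15  0.91 -0.17  1.71  0.26  0.54 -0.16]
x 0.6095 y 0.0114  169x126 long-axis -89.8 deg z 0.112 n 1179 px 293,224
x 0.6120 y 0.0225  177x159 long-axis -89.0 deg z 0.063 n 930 px 292,252
x 0.8115 y 0.4065  351x70 long-axis 86.2 deg z 0.064 n 1556 px 91,335
```

>>> step_arm(increments=[[[0,0.4,0],[0,0,0]],[[0,0.4,0],[0,0,0]],[[0,0.4,0],[0,0,0]],[[0,0.4,0],[0,0,0]],[[0,0.3,0],[0,0,0]],[[0,0.3,0],[0,0,0]],[[0,0.3,0],[0,0,0]],[[0,0.2,0],[0,0,0]],[[0,0.2,0],[0,0,0]],[[0,0,0],[0,0,0]]])

```text
clock: 64.45
tool_pos: [0.6125, -0.0599, 0.0305]
eef_rot: [0.705, 0.71, -0.002, 0.002]
contact_force: [0.6, -12.8, -0.8]
opening: 0.007
finger_force: 6.4
```

```bash
python3 st.py
```

```text
pos [ 0.6125 -0.0599  0.0305] ang 0.42 F [  0.61 -12.75  -0.84] M [-2.406 -0.115  0.101] op 0.007 ff 6.41967449337244 q [ 0.1   0.91 -0.15  1.72  0.26  0.53 -0.2 ]
```

```bash
python3 - <<'E'
from h import *
for n in('side','scene'):
    p,d,c=snap(n,n+'18'); P=pts(d,c); h=hsv(p); ok=d>0
    print(n);rect(P,.1,.118,ok&(h[...,0]<22)&(h[...,1]>40)); rect(P,.055,.07,ok&(h[...,0]<30)&(h[...,1]>40),200); print('deck');rect(P,.016,.024,ok&(h[...,1]<60)&(abs(P[...,0]-.613)<.1)&(P[...,1]<.2),60)
p,d,c=snap('wrist','w18'); P=pts(d,c); h=hsv(p); ok=d>0;print('wrist');rect(P,.06,.07,ok&(h[...,0]<30)&(h[...,1]>30),50)
a=cv2.imread('pics/w18.png');b=cv2.imread('pics/side18.png');cv2.imwrite('pics/m18.png',np.hstack([cv2.resize(a,(400,300)),cv2.resize(b[150:330,180:420],(400,300))]))
E
```

```text
side
x 0.5894 y 0.0359  147x138 long-axis 67.9 deg z 0.112 n 1074 px 292,229
x 0.6036 y 0.0463  179x142 long-axis -89.3 deg z 0.063 n 967 px 289,257
x 0.8246 y 0.4058  349x76 long-axis 90.0 deg z 0.064 n 1618 px 89,337
deck
x 0.6709 y -0.5653  87x19 long-axis 24.8 deg z 0.020 n 64 px 348,152
x 0.6429 y -0.1972  81x25 long-axis 89.7 deg z 0.020 n 98 px 316,206
x 0.6110 y -0.0351  413x180 long-axis -89.5 deg z 0.020 n 1983 px 307,256
scene
x 0.5821 y 0.0562  124x68 long-axis -60.1 deg z 0.113 n 392 px 345,228
x 0.6474 y 0.0800  66x49 long-axis -89.1 deg z 0.113 n 320 px 362,238
x 0.9141 y 0.3904  368x119 long-axis 75.1 deg z 0.062 n 435 px 485,273
x 0.6549 y 0.0454  180x81 long-axis -88.5 deg z 0.063 n 486 px 354,260
deck
x 0.6120 y -0.0945  300x186 long-axis -89.3 deg z 0.021 n 2636 px 289,282
x 0.6923 y 0.1136  102x19 long-axis -89.1 deg z 0.020 n 92 px 383,266
x 0.6369 y -0.3509  122x61 long-axis 61.4 deg z 0.020 n 101 px 222,312
wrist
x 0.5726 y 0.0495  46x10 long-axis 13.8 deg z 0.065 n 822 px 212,30
x 0.6474 y 0.0512  47x10 long-axis -10.9 deg z 0.065 n 833 px 417,27
x 0.6687 y 0.0095  100x45 long-axis -89.7 deg z 0.066 n 7034 px 502,158
x 0.5560 y 0.0067  96x45 long-axis -88.8 deg z 0.066 n 6771 px 139,166
```

View pics/m18.png

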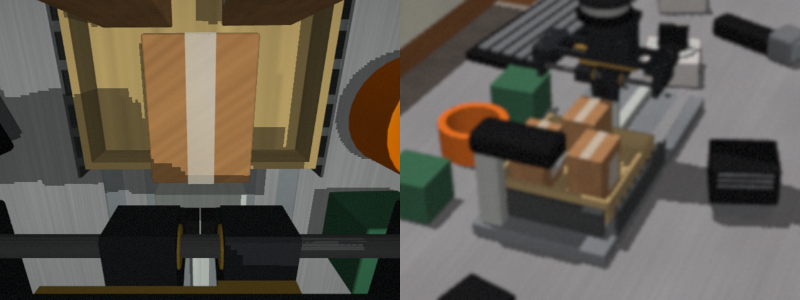

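```bash
python3 - <<'E'
from h import *
for n in ('w1','w3','w15'):
    z=np.load('pics/%s.npz'%n); P=pts(z['d'],z); m=(abs(P[...,2]-.02)<.004)&(abs(P[...,0]-.613)<.08)&(abs(P[...,1]+.24)<.04)
    y=P[m][:,1]; print(n,m.sum(),np.percentile(y,[0,1,3]))
z=np.load('pics/w18.npz'); P=pts(z['d'],z); m=(abs(P[...,2]-.066)<.0015)&(abs(P[...,1])<.07)
for a,b in((.535,.56),(.56,.58),(.65,.665),(.665,.695)):
    q=P[m&(P[...,0]>a)&(P[...,0]<b)]; print(a,np.percentile(q[:,1],[0,1,3]))
q=P[m]; print('x ext',np.percentile(q[:,0],[.5,99.5]))
# plate
m=(P[...,2]>.094)&(P[...,2]<.104)&(z['p'].max(-1)>60)&(abs(P[...,0]-.613)<.03)&(P[...,1]<-.02)&(P[...,1]>-.06); print(m.sum(),P[m][:,1].min() if m.any() else 0)
for n in ('side18',):
    z=np.load('pics/%s.npz'%n); P=pts(z['d'],z)
    q=P[(P[...,2]>.055)&(P[...,2]<.11)&(abs(P[...,0]-.61)<.1)&(P[...,1]>.1)&(P[...,1]<.2)]; print(len(q)); 
    for zz in np.arange(.05,.12,.01):
        s=P[(abs(P[...,2]-zz)<.005)&(abs(P[...,0]-.61)<.08)&(P[...,1]>.1)&(P[...,1]<.22)]; print(zz,len(s),np.percentile(s[:,1],[1,50,99]).round(4) if len(s)>5 else '')
E
```

```text
w1 3614 [-0.27987296 -0.24113209 -0.24110044]
w3 7427 [-0.2799488  -0.2413582  -0.24074659]
w15 2821 [-0.27999364 -0.24133575 -0.24086431]
0.535 [-0.04168782 -0.04087424 -0.04019539]
0.56 [-0.04124629 -0.04090926 -0.04075025]
0.65 [-0.04025354 -0.03994122 -0.03978735]
0.665 [-0.04021857 -0.03948201 -0.03874505]
x ext [0.53402172 0.69050623]
3997 -0.04890556679354981
1641
0.05 411 [0.1018 0.1387 0.1668]
0.060000000000000005 628 [0.1012 0.1276 0.1655]
0.07 341 [0.1013 0.1162 0.1666]
0.08000000000000002 245 [0.1068 0.1148 0.1666]
0.09000000000000001 175 [0.1013 0.1149 0.1671]
0.1 170 [0.1044 0.1149 0.1663]
0.11000000000000001 217 [0.1005 0.1132 0.1663]
```

The tray reads about 5 mm short of home, so I back off and push again on the line.

>>> step_arm(increments=[[[0,-1,0],[0,0,0]],[[0,-1,0],[0,0,0]],[[0,0,0],[0,0,0.2]],[[0,0,0],[0,0,0]],[[0,0,0],[0,0,0]],[[0,0,0],[0,0,0]],[[0,0,0],[0,0,0]],[[0,0,0],[0,0,0]],[[0,0,0],[0,0,0]],[[0,0,0],[0,0,0]]])

```text
clock: 65.6
tool_pos: [0.6126, -0.0742, 0.0306]
eef_rot: [0.702, 0.712, 0.0, 0.0]
contact_force: [-1.1, -0.7, 0.5]
opening: 0.003
finger_force: 0.0
```

```bash
python3 st.py; python3 - <<'E'
from h import *
snap('wrist','w19')
z=np.load('pics/w19.npz'); P=pts(z['d'],z); m=(abs(P[...,2]-.066)<.0015)&(abs(P[...,1])<.07)
for a,b in((.535,.56),(.56,.58),(.65,.665),(.665,.695)):
    q=P[m&(P[...,0]>a)&(P[...,0]<b)]; print(a,np.percentile(q[:,1],[1,3]))
m=(P[...,2]>.094)&(P[...,2]<.104)&(z['p'].max(-1)>60)&(abs(P[...,0]-.613)<.03)&(P[...,1]<-.02)&(P[...,1]>-.06); q=P[m]; print(m.sum(),np.percentile(q[:,1],1),np.percentile(q[:,0],[1,99]))
E
```

```text
pos [ 0.6126 -0.0742  0.0306] ang 0.8 F [-1.12 -0.67  0.48] M [-0.077 -0.     0.003] op 0.003 ff 0.0 q [ 0.14  0.91 -0.17  1.71  0.26  0.54 -0.17]
0.535 [-0.04069231 -0.04017577]
0.56 [-0.04064073 -0.04045339]
0.65 [-0.03989185 -0.03971875]
0.665 [-0.03935842 -0.03874893]
4426 -0.04840182161268745 [0.58830428 0.63725634]
```

>>> step_arm(increments=[[[0,0.4,0],[0,0,0]],[[0,0.4,0],[0,0,0]],[[0,0.4,0],[0,0,0]],[[0,0.4,0],[0,0,0]],[[0,0.4,0],[0,0,0]],[[0,0.3,0],[0,0,0]],[[0,0.2,0],[0,0,0]],[[0,0.2,0],[0,0,0]],[[0,0,0],[0,0,0]],[[0,0,0],[0,0,0]]])

```text
clock: 66.65
tool_pos: [0.6125, -0.0603, 0.0308]
eef_rot: [0.705, 0.709, -0.005, 0.005]
contact_force: [1.0, -20.0, -0.4]
opening: 0.008
finger_force: 10.0
```

```bash
python3 st.py
```

```text
pos [ 0.6125 -0.0603  0.0308] ang 0.34 F [  1.04 -20.02  -0.4 ] M [-3.689 -0.253  0.15 ] op 0.008 ff 9.95790995657444 q [ 0.1   0.91 -0.15  1.72  0.26  0.53 -0.21]
```

```bash
python3 - <<'E'
from h import *
for n in ('w9','w11','w14','scene15','side15','scene0','side0'):
    z=np.load('pics/%s.npz'%n); P=pts(z['d'],z); m=(abs(P[...,2]-.0535)<.004)&(P[...,1]>-.1)&(P[...,1]<.2)&(z['p'].max(-1)<110)
    for a,b in((.515,.535),(.69,.715)):
        q=P[m&(P[...,0]>a)&(P[...,0]<b)]
        if len(q)>20: print(n,a,len(q),np.percentile(q[:,1],[0,1,3,99,100]).round(4))
    m=(P[...,2]>.13)&(P[...,2]<.156)&(P[...,1]>.09)&(P[...,1]<.2)&(abs(P[...,0]-.61)<.12)&(z['p'].max(-1)<70)
    q=P[m]
    if len(q)>50: print('  head',np.percentile(q[:,1],[1,99]).round(4))
E
```

```text
w9 0.515 1601 [-0.0531 -0.0514 -0.0478  0.0532  0.0548]
w9 0.69 1250 [-0.0513 -0.049  -0.0454  0.0548  0.0564]
w11 0.515 1236 [-0.0528 -0.0506 -0.0471  0.0524  0.0544]
w11 0.69 1665 [-0.0512 -0.0496 -0.046   0.0546  0.0563]
w14 0.515 452 [-0.0534 -0.053  -0.052  -0.0212 -0.0211]
w14 0.69 453 [-0.0516 -0.0512 -0.0504 -0.0196 -0.0194]
scene15 0.515 103 [-0.0299 -0.0264 -0.0242  0.1209  0.1257]
scene15 0.69 151 [-0.0807 -0.0606 -0.0507  0.1229  0.1251]
  head [0.1146 0.1634]
side15 0.515 173 [-0.0934 -0.0539 -0.0479  0.126   0.1296]
side15 0.69 34 [-0.0523 -0.0521 -0.0516  0.0783  0.0785]
  head [0.1245 0.1716]
scene0 0.515 115 [-0.0415 -0.0412 -0.0371  0.1219  0.1228]
scene0 0.69 146 [-0.0896 -0.0665 -0.0515  0.1239  0.1257]
  head [0.1152 0.1635]
side0 0.515 180 [-0.0719 -0.0569 -0.0455  0.1262  0.129 ]
side0 0.69 36 [-0.0918 -0.0763 -0.0475  0.0775  0.0776]
  head [0.1248 0.1719]
```

Same stall position at 20 N with no skew. The scan head (centre y 0.144) and side guides put the station origin at about y = -0.041. That makes the tray's station y about 0.085, so it is at the stop. Retract and verify.

>>> step_arm(increments=[[[0,-1,0],[0,0,0]],[[0,-1,0],[0,0,0]],[[0,-1.5,0],[0,0,0]],[[0,-2,0],[0,0,0]],[[0,-2,0],[0,0,0]],[[0,0,2],[0,0,0]],[[0,0,3],[0,0,0]],[[0,0,4],[0,0,0]],[[0,0,4],[0,0,0]],[[0,0,0],[0,0,0]]])

```text
clock: 67.65
tool_pos: [0.6168, -0.1225, 0.1663]
eef_rot: [0.702, 0.712, 0.004, 0.004]
contact_force: [0.8, -1.1, 0.6]
opening: 0.004
finger_force: 0.0
```

>>> step_arm(increments=[[[0,0,0],[0,0,0]],[[0,0,0],[0,0,0]],[[0,0,0],[0,0,0]],[[0,0,0],[0,0,0]],[[0,0,0],[0,0,0]],[[0,0,0],[0,0,0]],[[0,0,0],[0,0,0]],[[0,0,0],[0,0,0]],[[0,0,0],[0,0,0]],[[0,0,0],[0,0,0]]])

```text
clock: 68.65
tool_pos: [0.6127, -0.1223, 0.1606]
eef_rot: [0.702, 0.712, 0.0, 0.0]
contact_force: [-0.4, 0.1, -0.3]
opening: 0.008
finger_force: 0.0
```

```bash
python3 st.py; python3 - <<'E'
from h import *
p,d,c=snap('wrist','w20'); P=pts(d,c); h=hsv(p); V=h[...,2]; ok=d>0
print('cartons');rect(P,.105,.118,ok&(h[...,0]<22)&(h[...,1]>40),100)
print('plate');rect(P,.097,.104,ok&(h[...,1]<50)&(V>60)&(P[...,1]>-.09),50)
print('walls');rect(P,.063,.069,ok&(h[...,0]<30)&(h[...,1]>30),50)
m=(abs(P[...,2]-.02)<.003)&(abs(P[...,0]-.613)<.07)&(P[...,1]<-.15)&(P[...,1]>-.26);print('deck rear',np.percentile(P[m][:,1],[.5,2]) if m.any() else '')
for a,b in((.515,.531),(.696,.715)):
    q=P[(abs(P[...,2]-.0535)<.003)&(P[...,0]>a)&(P[...,0]<b)&(abs(P[...,1])<.2)]; print('guide',len(q),np.percentile(q[:,1],[0,1,5,95,100]).round(4) if len(q)>10 else '')
snap('scene','scene20'); snap('side','side20')
a=cv2.imread('pics/w20.png');b=cv2.imread('pics/scene20.png');cv2.imwrite('pics/m20.png',np.hstack([cv2.resize(a,(400,300)),cv2.resize(b[180:330,250:450],(400,300))]))
E
```

```text
pos [ 0.6127 -0.1223  0.1606] ang 0.8 F [-0.38  0.13 -0.33] M [-0.018  0.014 -0.007] op 0.008 ff 0.0 q [ 0.25  0.74 -0.24  1.61  0.22  0.82 -0.06]
cartons
x 0.6127 y -0.0046  46x44 long-axis 0.6 deg z 0.113 n 6564 px 322,42
plate
x 0.6127 y -0.0444  50x7 long-axis 0.8 deg z 0.100 n 1048 px 321,120
walls
x 0.6125 y -0.0058  157x69 long-axis 0.8 deg z 0.066 n 3493 px 323,79
deck rear [-0.23941241 -0.23594355]
guide 930 [-0.0531 -0.0516 -0.0459  0.0271  0.0311]
guide 813 [-0.0514 -0.0505 -0.0449  0.0291  0.0333]
```

View pics/m20.png

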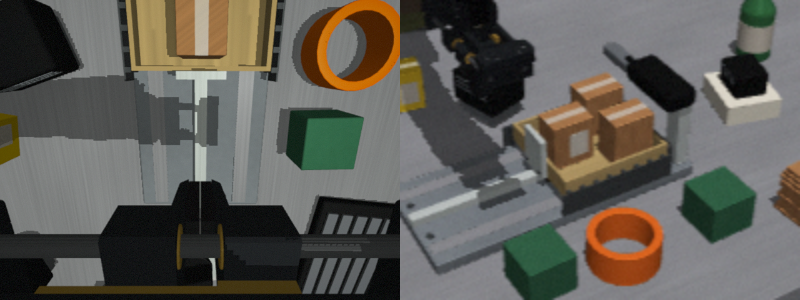

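The picture shows the tray under the scan head with all three cartons upright and the bystanders in place. Handing in.

```bash
python3 -c "
from plant import r
print(r.finish_job())"
```

```text
the job is handed in; nothing more can be done
None
```

I handed the job in without a verdict coming back: knob at its zero stop, plug fully seated, all three cartons upright in the tray, and the tray stalled at what I judge to be the end stop (twice, up to 20 N, no skew), at about +85 mm by the scan head and guides, though the deck's rear edge would put it nearer +80 mm.

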